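# Load four pillar blanks into the magazine jar

## Task

Push the clear jar along its lane under the funnel, right home against the end stop; press the yellow key to zero the counter; then work the red-balled lever to tip the pan so that all four steel blanks go down the funnel into the jar, let the pan back down, and press the green key to log the batch. Press each key fully, leave the red key alone, be gentle with the stand and jar (feel for the stops, do not ram them), and leave the jar upright at home and the other tools where they lie.

Things in the scene. Friction and masses are not known exactly. Their poses are not given: they have to be found in the camera images.
- stand: green loading stand fixed to the bench (place and yaw vary). Origin on the bench (z 0) under the funnel's axis; x along the jar lane, away from the robot; y left; z up. Two steel rails 18 mm high, inner faces at y = +-37.5 mm, run from x = -160 to +49 mm and guide the jar. Green backboard at y = -92 mm, to z = 260 mm. Two green cheeks (x = +-43 mm, y 80 to 114 mm, to z = 240 mm) carry the pan.
- lane_end_stop (a point): middle of the face of the steel end stop across the lane (stand x = +35.5 mm; the stop is 30 mm high). The jar at home touches it, its axis under the funnel at stand x = 0. It is rigid. Mind the lathe to the left of the lane: it ends at world y = -0.29 m, and its black handle (x 0.34 to 0.41, y -0.26 to -0.23 m) stands 0.28 m high.
- funnel_mouth (a point): centre of the aluminium funnel's mouth: radius 80 mm, z = 208 mm. The spout has outer radius 31.5 mm, inner 28.5 mm, from z = 118 to 128 mm, then widens evenly to the mouth. It overhangs the jar at home: a gripper pointing straight down would strike it, so push the jar with the tool tilted about 45 degrees (fingers forward along the lane and down).
- jar: clear plastic jar with a blue rim, standing between the rails 70 to 110 mm before its home; outer diameter 70 mm, rim 73 mm, inner diameter 62 mm, height 110 mm, 0.2 to 0.42 kg. Origin at the centre of its underside, z up. Push it low (35 to 55 mm up); it slides at 2 to 10 N and may stick briefly on the rails.
- pan (a joint): tilt of the aluminium pan in rad: 0 = level (at rest), 0.98 = tipped fully, on its rigid stop. Its +y end (stand frame) rises as the value grows. It falls back level by its own weight when let go. Blanks slide out above about 0.5 to 0.9 rad; if one hangs up, keep the pan on its stop, tip it again, or press the blank gently down the funnel with shut fingers.
- pan_pivot (a point): point on the pan's pivot axis, which runs along the stand's x (stand y = 90 mm, z = 228 mm). The pan (inside 64 mm wide along x, from stand y = 72 to 251 mm, walls to z = 274 mm when level, open toward the funnel) lies on the +y side and holds the blanks.
- lever_ball (a point): centre of the red 22 mm ball on the pan's 10 mm thick steel lever, which turns with the pan in the plane stand x = -72 mm, ball 100 mm from the pivot. At rest it leans 25 degrees from upright toward stand +y (ball 319 mm up), on the stop 31 degrees toward -y. Push it toward -y with shut fingers: 4 to 12 N, then rigid on the stop. More than 80 N on stand or jar is ramming.
- key_yellow (a joint): travel of the yellow key in m: 0 = out, 0.006 = fully down; it springs back. 1.5 N starts it, 5 N puts it fully down.
- key_yellow_top (a point): centre of the top face of the yellow key, a round push button 36 mm across on a black round base 52 mm across, top face 22 mm above the bench; pressed straight down. The three keys stand in a row behind the lathe, in any order.
- key_green (a joint): travel of the green key, as for yellow
- key_green_top (a point): centre of the top face of the green key, same size as yellow
- key_red (a joint): travel of the red key (it would stop the counter: not to be pressed)
- key_red_top (a point): centre of the top face of the red key, same size as yellow
- blank1: one of four like steel pillar blanks, square bars 90 x 12 x 12 mm, 50 g, lying side by side in the pan along its length; origin at the centre of one long face (the underside at the start), x along the bar
- blank2: one of four like steel pillar blanks, square bars 90 x 12 x 12 mm, 50 g, lying side by side in the pan along its length; origin at the centre of one long face (the underside at the start), x along the bar
- blank3: one of four like steel pillar blanks, square bars 90 x 12 x 12 mm, 50 g, lying side by side in the pan along its length; origin at the centre of one long face (the underside at the start), x along the bar
- blank4: one of four like steel pillar blanks, square bars 90 x 12 x 12 mm, 50 g, lying side by side in the pan along its length; origin at the centre of one long face (the underside at the start), x along the bar
- loupe: bystander, leave it alone: black eye loupe, 45 mm across, 35 mm high, right of the stand; origin at the centre of its underside
- tin: bystander, leave it alone: lidded parts tin 49 mm across, 18 mm high, beyond the keys; origin at the centre of its underside
- tin_small: bystander, leave it alone: brass parts tin 39 mm across, 22 mm high, right of the stand; origin at the centre of its underside
- chuck_key: bystander, leave it alone: steel T-shaped chuck key, 66 x 85 x 13 mm, under the pan; origin at the centre of its underside
Not all that is in view belongs to the job. Leave any orange or purple look-alike of the part that bears key_green alone.

How it is judged:
By the outcome, as a careful person would: the job done as asked, in the order asked, and still so for the second after the job is handed in, with the robot touching nothing.
It also fails if it takes over 67 s, if anything falls off the work surface, if the arm or the gripper's body presses on something with over 40 N, if the wrist force passes 120 N, or if a joint passes its speed limit or range.

## Robot

A 7-joint arm with a two-finger parallel gripper is mounted at the origin on a cart in front of the work surface, level with it; the furniture and walls round the work are solid. World frame = base frame: x ahead of the robot, y to its left, z up, the work surface at z = 0. Lengths are in m, angles in rad, forces in N, time in s.
With the tool pointing down it reaches from about 0.425 to 0.925 m from the base axis. Payload 6.8 kg.
Tool frame: the origin (TCP) lies on the centre line of the jaws, within the pads' length; the fingertips stand 25 mm ahead of it and the grasp point (between the pads) lies 6 mm ahead of it; z points along the fingers, y is the line along which they close (so a half turn about z gives the same grasp; the last joint's range is limited). The gripper opens to 85 mm and grips with 20 to 120 N. Pads are 22 mm wide; open, the fingers measure 114 mm over their backs; the gripper's body (76 mm by 85 mm) begins 54 mm behind the grasp point. The pads swing forward as they close: fully open they stand 13 mm farther back than shut.
Start: joints at [1.179, 0.477, 0.022, 1.555, -0.011, 1.109, -0.083], TCP at [0.189, -0.648, 0.256] pointing down, gripper open.
Joint ranges: [-2.96, 2.96], [-0.34, 2.1], [-1.41, 1.46], [0.24, 2.44], [-1.37, 4.51], [0.17, 1.92], [-2.96, 2.96]. Speed limits (rad/s): [2.39, 2.39, 3.14, 3.14, 3.14, 3.14, 3.14].

## Interface

Orientations are given as a rotation vector (axis times angle).
In Python, from bench import status, imaging, workorder gives the robot as it stands.
- The arm moves only by the tool send_rows, never from a script. Its argument "steps" is a list of rows, each an object of numbers: "dx", "dy", "dz": the shift along the tool's x, y, z in cm; "yaw": the turn about the tool's z in degrees; "gripper": the opening, from 0 (shut) to 1 (fully open). A call has 1 to 5 rows; each row is the pose to reach, as a shift and turn from the pose commanded when the call began, along the tool's axes at that moment; what a row does not reach only later rows make up. A row lasts 1/8 s, in which the tool goes at most 62.5 mm and 10.7 degrees, less where a joint would pass 70% of its speed; a pose out of reach is approached as far as the arm can. A call with a gripper value outside its range is refused whole. The fingers move at their own pace and stop on an object; "force" is the grip in N (left out, the last holds). Time passes only in rows, so rows that repeat a pose let the fingers close. It gives the time, the measured TCP pose, the force, the opening and the grip force at its end, in the units of the state.
- status.get_obs(): the state, without advancing time (a new reading comes with each control period).
- imaging.grab_frame(name): name is "side" or "top"; returns a dict with "color" (384x512x3 uint8, red, green, blue), "depth" (384x512 float32, m along the optical axis (not along the pixel's ray), 0 where there is no reading), "K" (3x3 intrinsics, pixels), "k1" (the pictures are not rectified: a ray, as slopes to the right and down, at radius r is drawn at 1 + k1 r^2 times it, then the intrinsics apply), "R" (3x3) and "t" (3): a world point X has camera coordinates R X + t. Camera axes: x right, y down, z forward; pixel columns grow to the right and rows downward; lengths in m; the calibration is good to about 2 mm. A picture is of the moment at which its call begins.
- workorder.hand_in(): hands the job in; it is judged then, once.
The state is a dict: "clock": time; "joints": joint angles; "qvel": joint speeds; "tau": joint torques, N m; "tcp_pos": TCP position; "orientation": TCP orientation; "contact_force": force on the tool from outside, world axes, zero at the start; "moment": the same for the moment, N m; "grip_width": finger opening in m; "gripper_force": force on a finger pad.
Only numpy, scipy, OpenCV 4.12 (cv2) and the standard library are available. Lean on these libraries where they do the work, as an engineer would, in place of code of your own. Each camera call takes 0.05 s, during which the arm holds its last target. There are 200 camera calls.

## Working session

There is one attempt and no reset: what is moved stays moved. The work goes in short steps, Python scripts to look and compute and a tool call to move; the robot and the scene stay as the last step left them, time stands still between calls to the robot, and variables do not carry over. Pictures are saved under pics/ and viewed, at most 10 in all, crops included, and the job is handed in when it is done.

Besides the shell and the picture viewer there is one more tool, called after ">>>" by a JSON object that holds its "api" and its "payload", one argument or row to a line. send_rows: Moves the arm, as the interface text tells. Its arguments: {"type":"object","properties":{"steps":{"type":"array"},"force":{"type":"number"}},"required":["steps"]}

```bash
ls; mkdir -p pics; cat > h.py <<'E'
import numpy as np, cv2
from bench import status, imaging, workorder
def save(n,f,s=1.0):
    cv2.imwrite(f'pics/{n}.png',cv2.cvtColor(f['color'],cv2.COLOR_RGB2BGR))
def ray(f,u,v):
    K=f['K'];d=np.array([(u-K[0,2])/K[0,0],(v-K[1,2])/K[1,1]]);s=d.copy()
    for _ in range(20): s=d/(1+f['k1']*(s@s))
    R=f['R'];return -R.T@f['t'], R.T@np.array([s[0],s[1],1.])
def onz(f,u,v,z):
    c,d=ray(f,u,v);return c+d*(z-c[2])/d[2]
def dep(f,u,v):
    c,d=ray(f,u,v);return c+d*f['depth'][int(round(v)),int(round(u))]
def proj(f,X):
    p=f['R']@np.asarray(X)+f['t'];s=p[:2]/p[2];s=s*(1+f['k1']*(s@s));return f['K'][:2,:2]@s+f['K'][:2,2]
E
python3 - <<'E'
from h import *
import pickle
F={n:imaging.grab_frame(n) for n in('top','side')}
pickle.dump(F,open('f0.pkl','wb'))
for n in F: save(n+'0',F[n]); f=F[n]; print(n,f['K'].round(1).tolist(),f['k1'],'cam',(-f['R'].T@f['t']).round(3),'fwd',f['R'][2].round(3))
print(status.get_obs())
E
```

```text
pics
top [[375.8, 0.0, 260.1], [0.0, 375.8, 188.9], [0.0, 0.0, 1.0]] -0.07087915778872207 cam [ 0.235 -0.208  1.16 ] fwd [ 0.219  0.008 -0.976]
side [[460.3, 0.0, 250.5], [0.0, 460.3, 187.6], [0.0, 0.0, 1.0]] -0.17224464671402626 cam [-0.054  0.579  1.079] fwd [ 0.41  -0.615 -0.673]
{'clock': 0.1, 'joints': array([ 1.17889239,  0.47771957,  0.0223405 ,  1.55636055, -0.01148621,
        1.10928909, -0.08314894]), 'qvel': array([-0.00069166, -0.00102505, -0.00062489, -0.0048352 , -0.00018288,
       -0.00097416,  0.000805  ]), 'tau': array([ 4.21647972e-03, -5.97765863e+01,  1.61349937e+00, -2.81954402e+01,
        1.27690803e-02,  5.06786848e-03, -3.87733024e-06]), 'tcp_pos': array([ 0.18885753, -0.64752622,  0.25541807]), 'orientation': array([-3.10842863e+00, -4.44043624e-01,  5.68942261e-04]), 'contact_force': array([ 0.57379391, -0.28225486, -0.46010806]), 'moment': array([0.00461337, 0.00747732, 0.03068639]), 'gripper_force': 0.0, 'grip_width': 0.08514670893202624}
```

View pics/top0.png

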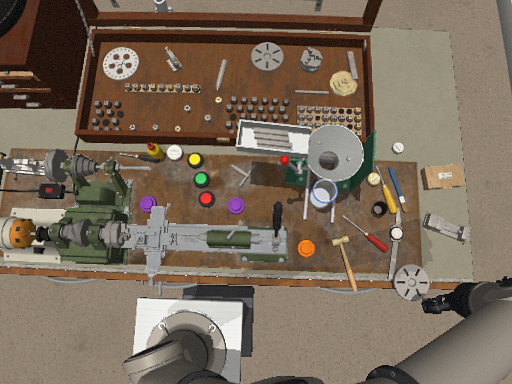

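View pics/side0.png

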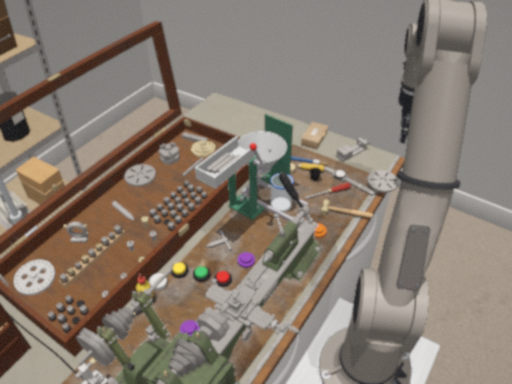

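Top view: keys are yellow (195,160), green (201,179) and red (206,199). The look-alikes are purple (148,204) and (236,205), and orange (306,248). The funnel is at (335,152), the jar rim at (323,190) and the red ball at (284,160). The side view shows the ball at (253,147) and the keys at (179,269), (201,272) and (223,277).

```bash
python3 - <<'E'
from h import *
import pickle
from scipy.optimize import least_squares
F=pickle.load(open('f0.pkl','rb'))
def blob(f,hue,box,smin=120,vmin=60):
    h=cv2.cvtColor(f['color'],cv2.COLOR_RGB2HSV).astype(int)
    dh=abs((h[...,0]-hue+90)%180-90); m=(dh<9)&(h[...,1]>smin)&(h[...,2]>vmin)
    k=np.zeros_like(m);u0,u1,v0,v1=box;k[v0:v1,u0:u1]=1;m&=k
    n,l,s,c=cv2.connectedComponentsWithStats(m.astype(np.uint8)); i=1+np.argmax(s[1:,4]); return c[i],s[i,4],(l==i)
t,s=F['top'],F['side']
for nm,h,b,b2 in(('y',28,(180,212,145,172),(165,192,258,282)),('g',70,(188,215,168,190),(190,212,262,282)),('r',0,(195,220,188,210),(212,235,265,290))):
    a,na,_=blob(t,h,b);c,nc,_=blob(s,h,b2)
    print(nm,a.round(1),na,onz(t,*a,.022).round(4),onz(s,*c,.022).round(4),nc,c.round(1))
a,na,_=blob(t,0,(270,296,148,172));c,nc,_=blob(s,0,(242,265,138,158))
print('ball',a,na,c,nc,onz(t,*a,.319).round(4),onz(s,*c,.319).round(4))
P,d=ray(t,*a);Q,e=ray(s,*c)
x=np.linalg.lstsq(np.c_[d,-e],Q-P,rcond=None)[0];ball=(P+d*x[0]+Q+e*x[1])/2;print('tri',ball.round(4),np.linalg.norm(P+d*x[0]-Q-e*x[1]))
# depth clouds
for n,box in(('top',(290,380,110,215)),('side',(225,300,125,225))):
    f=F[n];X=[]
    for v in range(box[2],box[3]):
        for u in range(box[0],box[1]):
            if f['depth'][v,u]>0: X.append(np.r_[dep(f,u,v),u,v,f['color'][v,u]])
    X=np.array(X);np.save(n+'c.npy',X)
    g=(X[:,2]>.200)&(X[:,2]<.214)&(X[:,5:].max(1)-X[:,5:].min(1)<30);Y=X[g]
    r=least_squares(lambda p:np.hypot(Y[:,0]-p[0],Y[:,1]-p[1])-p[2],[np.median(Y[:,0]),np.median(Y[:,1]),.08],loss='soft_l1',f_scale=.003)
    print(n,'funnel',r.x.round(4),g.sum(),Y[:,2].mean())
    g=X[(X[:,6]>X[:,5]*1.5)&(X[:,6]>X[:,7]*1.2)&(X[:,2]>.1)];
    if len(g)>5: # backboard top
        w=g[(g[:,2]>.245)&(g[:,2]<.27)&(g[:,1]<r.x[1])];
        if len(w)>5:
            c0=w[:,:2].mean(0);U=np.linalg.svd(w[:,:2]-c0)[2][0];print('bb',c0,np.degrees(np.arctan2(U[1],U[0])),len(w))
f=t
h=cv2.cvtColor(f['color'],cv2.COLOR_RGB2HSV).astype(int)
m=(abs(h[...,0]-108)<14)&(h[...,1]>70);m[:170]=0;m[215:]=0;m[:,:300]=0;m[:,345:]=0
vs,us=np.nonzero(m);Y=np.array([onz(f,u,v,.11) for u,v in zip(us,vs)])
r=least_squares(lambda p:np.hypot(Y[:,0]-p[0],Y[:,1]-p[1])-.035,Y[:,:2].mean(0),loss='soft_l1',f_scale=.003);print('jar',r.x.round(4),len(Y))
big=np.vstack([cv2.resize(f['color'][105:220,265:385],(600,575),interpolation=cv2.INTER_CUBIC)])
cv2.imwrite('pics/crop1.png',cv2.cvtColor(big,cv2.COLOR_RGB2BGR))
E
```

```text
y [194.2 158.9] 115 [0.5812 0.0128 0.022 ] [0.5769 0.0138 0.022 ] 136 [179.  268.2]
g [200.4 178.3] 113 [ 0.5185 -0.0113  0.022 ] [ 0.5152 -0.0093  0.022 ] 112 [200.8 272.2]
r [205.6 198. ] 119 [ 0.4562 -0.0315  0.022 ] [ 0.4537 -0.0305  0.022 ] 146 [222.5 276.6]
ball [284.02816901 159.26760563] 71 [252.63333333 146.36666667] 30 [ 0.4964 -0.255   0.319 ] [ 0.4959 -0.2581  0.319 ]
tri [ 0.4948 -0.2551  0.3217] 0.0015657410999404754
top funnel [ 0.5559 -0.3934  0.0758] 480 0.20533683143015746
bb [ 0.54472451 -0.483627  ] 175.35207485119201 103
side funnel [ 0.5473 -0.3807  0.0893] 348 0.20607144709215083
bb [ 0.51147941 -0.48263514] 170.13664666442878 14
jar [ 0.4732 -0.3855] 85
```

View pics/crop1.png

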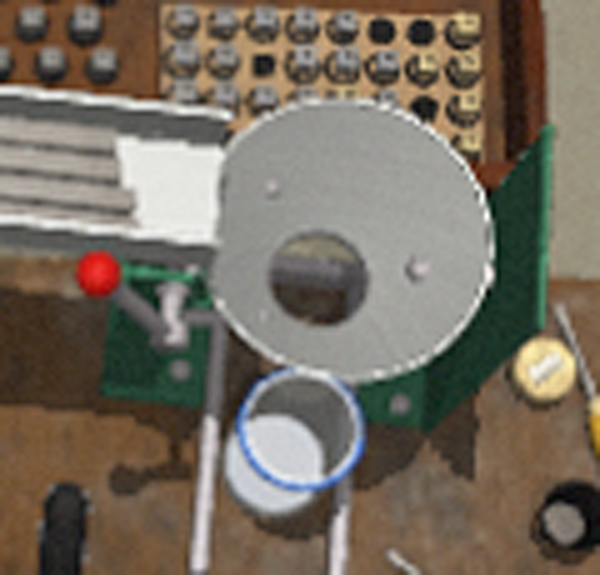

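The yaw from the ball-to-funnel vector, the backboard and the lane agree: about -4.7°, with the stand origin at about (0.556, -0.3935). The crop confirms the jar, rails, red ball and funnel. The green key is the round one on a black base at (201,179), not the purple or orange discs.

The rows have no pitch, so tilting the tool is the open question. I'll move up clear of everything and see how the arm behaves near the top of its reach.

>>> {"api": "send_rows", "payload": {
  "steps": [
    {"dx": 0, "dy": 0, "dz": -6, "gripper": 0},
    {"dx": 5, "dy": -4, "dz": -12, "gripper": 0},
    {"dx": 9, "dy": -7, "dz": -16, "gripper": 0},
    {"dx": 13, "dy": -10.5, "dz": -20, "gripper": 0},
    {"dx": 17, "dy": -14, "dz": -24, "gripper": 0}
  ]
}}

```text
validation failed for argument at $.st...
```

>>> {"api": "send_rows", "payload": {
  "steps": [
    {"dx": 5, "dy": -4, "dz": 0},
    {"dx": 10, "dy": -8, "dz": 0},
    {"dx": 15, "dy": -12, "dz": 0},
    {"dx": 20, "dy": -16, "dz": -1},
    {"dx": 25, "dy": -20, "dz": -2}
  ]
}}

```text
validation failed for argument at $.st...
```

>>> {"api": "send_rows", "payload": {
  "steps": [
    {"dx": 0.0, "dy": 0.0, "dz": -6.0, "yaw": 0.0, "gripper": 0.0},
    {"dx": 5.0, "dy": -4.0, "dz": -12.0, "yaw": 0.0, "gripper": 0.0},
    {"dx": 9.0, "dy": -7.0, "dz": -16.0, "yaw": 0.0, "gripper": 0.0},
    {"dx": 13.0, "dy": -10.5, "dz": -20.0, "yaw": 0.0, "gripper": 0.0},
    {"dx": 17.0, "dy": -14.0, "dz": -24.0, "yaw": 0.0, "gripper": 0.0}
  ]
}}

```text
clock: 0.72
tcp_pos: [0.2987, -0.4876, 0.4762]
orientation: [-3.11, -0.444, 0.0]
contact_force: [0.8, 0.1, 0.5]
grip_width: -0.0
gripper_force: 0.0
```

>>> {"api": "send_rows", "payload": {
  "steps": [
    {"dx": 40.0, "dy": -32.0, "dz": -15.0, "yaw": 0.0, "gripper": 0.0},
    {"dx": 40.0, "dy": -32.0, "dz": -15.0, "yaw": 0.0, "gripper": 0.0},
    {"dx": 40.0, "dy": -32.0, "dz": -15.0, "yaw": 0.0, "gripper": 0.0},
    {"dx": 40.0, "dy": -32.0, "dz": -15.0, "yaw": 0.0, "gripper": 0.0},
    {"dx": 40.0, "dy": -32.0, "dz": -15.0, "yaw": 0.0, "gripper": 0.0}
  ]
}}

```text
clock: 1.35
tcp_pos: [0.471, -0.242, 0.5635]
orientation: [3.11, 0.444, -0.001]
contact_force: [0.4, -0.9, -0.9]
grip_width: 0.0001
gripper_force: 0.0
```

>>> {"api": "send_rows", "payload": {
  "steps": [
    {"dx": 18.0, "dy": -14.0, "dz": -30.0, "yaw": 0.0, "gripper": 0.0},
    {"dx": 18.0, "dy": -14.0, "dz": -30.0, "yaw": 0.0, "gripper": 0.0},
    {"dx": 18.0, "dy": -14.0, "dz": -30.0, "yaw": 0.0, "gripper": 0.0},
    {"dx": 18.0, "dy": -14.0, "dz": -30.0, "yaw": 0.0, "gripper": 0.0},
    {"dx": 18.0, "dy": -14.0, "dz": -30.0, "yaw": 0.0, "gripper": 0.0}
  ]
}}

```text
clock: 1.98
tcp_pos: [0.5424, -0.1463, 0.6859]
orientation: [3.102, 0.438, 0.032]
contact_force: [2.0, -0.1, -0.7]
grip_width: -0.0001
gripper_force: 0.0
```

```bash
python3 - <<'E'
from h import *
o=status.get_obs();print(o['tcp_pos'],o['joints'].round(3),o['clock']);print(cv2.Rodrigues(o['orientation'])[0].round(3))
E
```

```text
[ 0.54243711 -0.14627604  0.68594991] [-0.163  0.206  0.437  1.019 -0.093  1.912 -1.057] 1.975
[[ 0.961  0.277  0.021]
 [ 0.277 -0.961 -0.005]
 [ 0.019  0.011 -1.   ]]
```

>>> {"api": "send_rows", "payload": {
  "steps": [
    {"dx": 3.0, "dy": -3.0, "dz": -30.0, "yaw": 0.0, "gripper": 0.0},
    {"dx": 3.0, "dy": -3.0, "dz": -30.0, "yaw": 0.0, "gripper": 0.0},
    {"dx": 3.0, "dy": -3.0, "dz": -30.0, "yaw": 0.0, "gripper": 0.0},
    {"dx": 3.0, "dy": -3.0, "dz": -30.0, "yaw": 0.0, "gripper": 0.0},
    {"dx": 3.0, "dy": -3.0, "dz": -30.0, "yaw": 0.0, "gripper": 0.0}
  ]
}}

```text
clock: 2.6
tcp_pos: [0.525, -0.1117, 0.7303]
orientation: [3.072, 0.437, 0.151]
contact_force: [-0.4, 0.5, 0.0]
grip_width: -0.0002
gripper_force: 0.0
```

```bash
python3 - <<'E'
from h import *
o=status.get_obs();print(o['tcp_pos'],o['joints'].round(3),o['clock']);print(cv2.Rodrigues(o['orientation'])[0].round(3))
E
```

```text
[ 0.52496308 -0.11165998  0.73026222] [-0.462  0.146  0.707  1.01  -0.104  1.915 -1.093] 2.6
[[ 0.956  0.276  0.101]
 [ 0.28  -0.96  -0.021]
 [ 0.091  0.048 -0.995]]
```

>>> {"api": "send_rows", "payload": {
  "steps": [
    {"dx": 0.0, "dy": 0.0, "dz": -30.0, "yaw": 0.0, "gripper": 0.0},
    {"dx": 0.0, "dy": 0.0, "dz": -30.0, "yaw": 0.0, "gripper": 0.0},
    {"dx": 0.0, "dy": 0.0, "dz": -30.0, "yaw": 0.0, "gripper": 0.0},
    {"dx": 0.0, "dy": 0.0, "dz": -30.0, "yaw": 0.0, "gripper": 0.0},
    {"dx": 0.0, "dy": 0.0, "dz": -30.0, "yaw": 0.0, "gripper": 0.0}
  ]
}}

```text
clock: 3.22
tcp_pos: [0.4987, -0.1062, 0.7739]
orientation: [3.036, 0.434, 0.278]
contact_force: [-0.8, -0.2, 0.0]
grip_width: 0.0003
gripper_force: 0.0
```

>>> {"api": "send_rows", "payload": {
  "steps": [
    {"dx": 0.0, "dy": 0.0, "dz": 5.0, "yaw": 0.0, "gripper": 0.0},
    {"dx": 0.0, "dy": 0.0, "dz": 10.0, "yaw": 0.0, "gripper": 0.0}
  ]
}}

```text
clock: 3.48
tcp_pos: [0.5175, -0.1106, 0.6746]
orientation: [3.036, 0.432, 0.28]
contact_force: [-0.3, -0.6, -0.3]
grip_width: -0.0005
gripper_force: 0.0
```

```bash
python3 - <<'E'
from h import *
o=status.get_obs();print(o['tcp_pos'],o['joints'].round(3),o['clock']);print(cv2.Rodrigues(o['orientation'])[0].round(3))
E
```

```text
[ 0.51748921 -0.11061165  0.67457379] [-1.063 -0.05   1.114  1.283  0.072  1.69  -1.218] 3.475
[[ 0.944  0.271  0.188]
 [ 0.282 -0.959 -0.036]
 [ 0.17   0.087 -0.982]]
```

Out-of-reach commands do tilt the tool. The commanded pose takes up the tilt and keeps it when I move back down, so I'll build it up toward 45° over free space.

>>> {"api": "send_rows", "payload": {
  "steps": [
    {"dx": 1.0, "dy": -3.0, "dz": -40.0, "yaw": 0.0, "gripper": 0.0},
    {"dx": 1.0, "dy": -3.0, "dz": -40.0, "yaw": 0.0, "gripper": 0.0},
    {"dx": 1.0, "dy": -3.0, "dz": -40.0, "yaw": 0.0, "gripper": 0.0},
    {"dx": 1.0, "dy": -3.0, "dz": -40.0, "yaw": 0.0, "gripper": 0.0},
    {"dx": 1.0, "dy": -3.0, "dz": -40.0, "yaw": 0.0, "gripper": 0.0}
  ]
}}

```text
clock: 4.1
tcp_pos: [0.4864, -0.0884, 0.8035]
orientation: [3.013, 0.437, 0.374]
contact_force: [0.3, 0.0, 0.0]
grip_width: 0.0001
gripper_force: 0.0
```

>>> {"api": "send_rows", "payload": {
  "steps": [
    {"dx": -10.0, "dy": -6.0, "dz": -40.0, "yaw": 0.0, "gripper": 0.0},
    {"dx": -10.0, "dy": -6.0, "dz": -40.0, "yaw": 0.0, "gripper": 0.0},
    {"dx": -10.0, "dy": -6.0, "dz": -40.0, "yaw": 0.0, "gripper": 0.0},
    {"dx": -10.0, "dy": -6.0, "dz": -40.0, "yaw": 0.0, "gripper": 0.0},
    {"dx": -10.0, "dy": -6.0, "dz": -40.0, "yaw": 0.0, "gripper": 0.0}
  ]
}}

```text
clock: 4.72
tcp_pos: [0.4442, -0.0982, 0.8226]
orientation: [3.003, 0.427, 0.437]
contact_force: [0.4, 0.5, 0.1]
grip_width: 0.0002
gripper_force: 0.0
```

```bash
cat > st.py <<'E'
from h import *
o=status.get_obs();print(o['tcp_pos'].round(4),o['joints'].round(3),o['clock'],o['contact_force'].round(1));R=cv2.Rodrigues(o['orientation'])[0];z=R[:,2];print(R.round(3).tolist());print('tilt',np.degrees(np.arccos(-z[2])).round(1),'head',np.degrees(np.arctan2(z[1],z[0])).round(1))
E
python3 st.py
```

```text
[ 0.4442 -0.0982  0.8226] [ 0.392 -0.013 -0.308  0.943  0.008  1.915 -1.202] 4.725 [0.4 0.5 0.1]
[[0.921, 0.262, 0.29], [0.284, -0.958, -0.035], [0.269, 0.115, -0.956]]
tilt 17.0 head -7.0
```

>>> {"api": "send_rows", "payload": {
  "steps": [
    {"dx": 26.0, "dy": 6.0, "dz": -34.0, "yaw": 0.0, "gripper": 0.0},
    {"dx": 26.0, "dy": 6.0, "dz": -34.0, "yaw": 0.0, "gripper": 0.0},
    {"dx": 26.0, "dy": 6.0, "dz": -34.0, "yaw": 0.0, "gripper": 0.0},
    {"dx": 26.0, "dy": 6.0, "dz": -34.0, "yaw": 0.0, "gripper": 0.0},
    {"dx": 26.0, "dy": 6.0, "dz": -34.0, "yaw": 0.0, "gripper": 0.0}
  ]
}}

```text
clock: 5.35
tcp_pos: [0.4954, -0.1003, 0.8482]
orientation: [2.982, 0.42, 0.517]
contact_force: [0.3, -0.5, -1.0]
grip_width: 0.0002
gripper_force: 0.0
```

>>> {"api": "send_rows", "payload": {
  "steps": [
    {"dx": 11.0, "dy": 2.0, "dz": -38.0, "yaw": 0.0, "gripper": 0.0},
    {"dx": 11.0, "dy": 2.0, "dz": -38.0, "yaw": 0.0, "gripper": 0.0},
    {"dx": 11.0, "dy": 2.0, "dz": -38.0, "yaw": 0.0, "gripper": 0.0},
    {"dx": 11.0, "dy": 2.0, "dz": -38.0, "yaw": 0.0, "gripper": 0.0},
    {"dx": 11.0, "dy": 2.0, "dz": -38.0, "yaw": 0.0, "gripper": 0.0}
  ]
}}

```text
clock: 5.98
tcp_pos: [0.504, -0.1012, 0.8796]
orientation: [2.943, 0.403, 0.609]
contact_force: [0.9, -0.1, 0.0]
grip_width: -0.0001
gripper_force: 0.0
```

```bash
python3 st.py
```

```text
[ 0.504  -0.1012  0.8796] [-0.668  0.079  0.895  0.757 -0.101  1.915 -1.14 ] 5.975 [ 0.9 -0.1  0. ]
[[0.884, 0.236, 0.403], [0.279, -0.959, -0.053], [0.374, 0.159, -0.914]]
tilt 24.0 head -7.5
```

>>> {"api": "send_rows", "payload": {
  "steps": [
    {"dx": 16.0, "dy": 4.0, "dz": -36.0, "yaw": 0.0, "gripper": 0.0},
    {"dx": 16.0, "dy": 4.0, "dz": -36.0, "yaw": 0.0, "gripper": 0.0},
    {"dx": 16.0, "dy": 4.0, "dz": -36.0, "yaw": 0.0, "gripper": 0.0},
    {"dx": 16.0, "dy": 4.0, "dz": -36.0, "yaw": 0.0, "gripper": 0.0},
    {"dx": 16.0, "dy": 4.0, "dz": -36.0, "yaw": 0.0, "gripper": 0.0}
  ]
}}

```text
clock: 6.6
tcp_pos: [0.4958, -0.081, 0.92]
orientation: [2.896, 0.41, 0.73]
contact_force: [-0.5, 0.4, -0.0]
grip_width: 0.0003
gripper_force: 0.0
```

>>> {"api": "send_rows", "payload": {
  "steps": [
    {"dx": 18.0, "dy": 5.0, "dz": -35.0, "yaw": 0.0, "gripper": 0.0},
    {"dx": 18.0, "dy": 5.0, "dz": -35.0, "yaw": 0.0, "gripper": 0.0},
    {"dx": 18.0, "dy": 5.0, "dz": -35.0, "yaw": 0.0, "gripper": 0.0},
    {"dx": 18.0, "dy": 5.0, "dz": -35.0, "yaw": 0.0, "gripper": 0.0},
    {"dx": 18.0, "dy": 5.0, "dz": -35.0, "yaw": 0.0, "gripper": 0.0}
  ]
}}

```text
clock: 7.22
tcp_pos: [0.4878, -0.0649, 0.9583]
orientation: [2.844, 0.404, 0.844]
contact_force: [-0.3, 0.0, 0.4]
grip_width: -0.0004
gripper_force: 0.0
```

>>> {"api": "send_rows", "payload": {
  "steps": [
    {"dx": 20.0, "dy": 6.0, "dz": -34.0, "yaw": 0.0, "gripper": 0.0},
    {"dx": 20.0, "dy": 6.0, "dz": -34.0, "yaw": 0.0, "gripper": 0.0},
    {"dx": 20.0, "dy": 6.0, "dz": -34.0, "yaw": 0.0, "gripper": 0.0},
    {"dx": 20.0, "dy": 6.0, "dz": -34.0, "yaw": 0.0, "gripper": 0.0},
    {"dx": 20.0, "dy": 6.0, "dz": -34.0, "yaw": 0.0, "gripper": 0.0}
  ]
}}

```text
clock: 7.85
tcp_pos: [0.4744, -0.0345, 1.0065]
orientation: [2.721, 0.432, 0.96]
contact_force: [1.4, -0.4, 0.8]
grip_width: 0.0003
gripper_force: 0.0
```

```bash
python3 st.py
```

```text
[ 0.4744 -0.0345  1.0065] [-0.981  0.054  0.96   0.501  0.098  1.915 -1.228] 7.85 [ 1.4 -0.4  0.8]
[[0.743, 0.199, 0.639], [0.346, -0.932, -0.112], [0.573, 0.304, -0.761]]
tilt 40.4 head -9.9
```

>>> {"api": "send_rows", "payload": {
  "steps": [
    {"dx": -24.0, "dy": 6.0, "dz": 17.5, "yaw": 28.0, "gripper": 0.0},
    {"dx": -24.0, "dy": 6.0, "dz": 17.5, "yaw": 28.0, "gripper": 0.0},
    {"dx": -24.0, "dy": 6.0, "dz": 17.5, "yaw": 28.0, "gripper": 0.0},
    {"dx": -24.0, "dy": 6.0, "dz": 17.5, "yaw": 28.0, "gripper": 0.0},
    {"dx": -24.0, "dy": 6.0, "dz": 17.5, "yaw": 28.0, "gripper": 0.0}
  ]
}}

```text
clock: 8.48
tcp_pos: [0.4411, -0.1343, 0.8525]
orientation: [2.884, -0.19, 1.054]
contact_force: [0.5, 1.0, -0.1]
grip_width: -0.0003
gripper_force: 0.0
```

```bash
cat >> st.py <<'E'
import sys
a=[float(v) for v in sys.argv[1:]]
for i in range(0,len(a),3):
    d=np.array(a[i:i+3])-o['tcp_pos'];print('to',a[i:i+3],'tool cm',(100*R.T@d).round(2),'norm',np.linalg.norm(d).round(3))
E
python3 st.py .385 -.38 .4 ; python3 - <<'E'
# heights of lathe near the keys
from h import *
import pickle
f=pickle.load(open('f0.pkl','rb'))['top']
G={}
for v in range(140,262,1):
    for u in range(150,300,1):
        if f['depth'][v,u]>0:
            p=dep(f,u,v);k=(round(p[0]/.03),round(p[1]/.03));G.setdefault(k,[]).append(p[2])
ys=range(2,-10,-1)
print('y:',[round(.03*y,2) for y in ys])
for i in range(21,8,-1): print(round(.03*i,2),[int(1000*np.percentile(G[i,j],90)) if (i,j) in G else -1 for j in ys])
E
```

```text
[ 0.4411 -0.1343  0.8525] [-0.575 -0.33   0.372  1.221  0.335  1.543 -1.772] 8.475 [ 0.5  1.  -0.1]
[[0.758, -0.138, 0.638], [-0.094, -0.99, -0.104], [0.646, 0.019, -0.763]]
tilt 40.2 head -9.2
to [0.385, -0.38, 0.4] tool cm [-31.17  24.25  33.51] norm 0.518
y: [0.06, 0.03, 0.0, -0.03, -0.06, -0.09, -0.12, -0.15, -0.18, -0.21, -0.24, -0.27]
0.63 [39, 41, 43, 46, 48, 52, 44, -1, -3, -4, -1, -1]
0.6 [20, 21, 22, 3, 2, 2, 3, 3, 2, 3, 2, 2]
0.57 [4, 21, 23, 4, 3, 4, 13, 239, 241, 252, 250, 250]
0.54 [3, 4, 22, 22, 3, 3, 10, 273, 272, 272, 272, 272]
0.51 [3, 4, 24, 23, 3, 3, 3, 10, 4, 2, 325, 303]
0.48 [3, 3, 4, 22, 10, 3, 4, 3, 3, 3, 324, 323]
0.45 [3, 3, 10, 24, 15, 10, 24, 21, 2, 3, 2, 3]
0.42 [129, 3, 3, 4, 3, 3, 23, 14, 3, 3, 3, 2]
0.39 [134, 4, 4, 3, 3, 3, 3, 3, 5, 3, 276, 262]
0.36 [143, 115, 113, 115, 115, 114, 148, 219, 116, 114, 252, 212]
0.33 [164, 162, 113, 173, 190, 191, 205, 193, 190, 185, 199, 178]
0.3 [162, 157, 114, 114, 174, 185, 185, 186, 182, 115, 178, 114]
0.27 [135, 3, 3, 3, 2, 3, 2, 20, 19, 20, 20, 22]
```

>>> {"api": "send_rows", "payload": {
  "steps": [
    {"dx": -18.0, "dy": 14.0, "dz": 20.0, "yaw": 0.0, "gripper": 0.0},
    {"dx": -18.0, "dy": 14.0, "dz": 20.0, "yaw": 0.0, "gripper": 0.0},
    {"dx": -18.0, "dy": 14.0, "dz": 20.0, "yaw": 0.0, "gripper": 0.0},
    {"dx": -18.0, "dy": 14.0, "dz": 20.0, "yaw": 0.0, "gripper": 0.0},
    {"dx": -18.0, "dy": 14.0, "dz": 20.0, "yaw": 0.0, "gripper": 0.0}
  ]
}}

```text
clock: 9.1
tcp_pos: [0.4181, -0.2512, 0.6366]
orientation: [2.881, -0.196, 1.051]
contact_force: [0.8, 0.1, -0.2]
grip_width: -0.0001
gripper_force: 0.0
```

>>> {"api": "send_rows", "payload": {
  "steps": [
    {"dx": -13.0, "dy": 10.3, "dz": 13.5, "yaw": 0.0, "gripper": 0.0},
    {"dx": -13.0, "dy": 10.3, "dz": 13.5, "yaw": 0.0, "gripper": 0.0},
    {"dx": -13.0, "dy": 10.3, "dz": 13.5, "yaw": 0.0, "gripper": 0.0},
    {"dx": -13.0, "dy": 10.3, "dz": 13.5, "yaw": 0.0, "gripper": 0.0},
    {"dx": -13.0, "dy": 10.3, "dz": 13.5, "yaw": 0.0, "gripper": 0.0}
  ]
}}

```text
clock: 9.72
tcp_pos: [0.3913, -0.3533, 0.4515]
orientation: [2.886, -0.195, 1.047]
contact_force: [-0.5, 0.3, -0.0]
grip_width: -0.0001
gripper_force: 0.0
```

```bash
python3 st.py .385 -.38 .2 .385 -.38 .057
```

```text
[ 0.3913 -0.3533  0.4515] [ 0.243 -0.22   0.512  2.042 -0.408  0.743 -0.704] 9.725 [-0.5  0.3 -0. ]
[[0.761, -0.141, 0.634], [-0.097, -0.99, -0.104], [0.642, 0.018, -0.766]]
tilt 40.0 head -9.4
to [0.385, -0.38, 0.2] tool cm [-16.37   2.27  19.15] norm 0.253
to [0.385, -0.38, 0.057] tool cm [-25.55   2.01  30.11] norm 0.395
```

>>> {"api": "send_rows", "payload": {
  "steps": [
    {"dx": -7.0, "dy": 2.2, "dz": 8.0, "yaw": 0.0, "gripper": 0.0},
    {"dx": -16.4, "dy": 2.2, "dz": 19.2, "yaw": 0.0, "gripper": 0.0},
    {"dx": -16.4, "dy": 2.2, "dz": 19.2, "yaw": 0.0, "gripper": 0.0},
    {"dx": -16.4, "dy": 2.2, "dz": 19.2, "yaw": 0.0, "gripper": 0.0},
    {"dx": -16.4, "dy": 2.2, "dz": 19.2, "yaw": 0.0, "gripper": 0.0}
  ]
}}

```text
clock: 10.35
tcp_pos: [0.3916, -0.3766, 0.2406]
orientation: [2.886, -0.165, 1.027]
contact_force: [0.3, 0.3, 0.6]
grip_width: -0.0
gripper_force: 0.0
```

```bash
python3 st.py .385 -.38 .2 .385 -.38 .057; python3 -c "
from h import *
save('s1',imaging.grab_frame('side'))"
```

```text
[ 0.3916 -0.3766  0.2406] [ 0.502  0.14   0.418  2.282 -1.256  0.523  0.284] 10.35 [0.3 0.3 0.6]
[[0.771, -0.126, 0.625], [-0.076, -0.991, -0.105], [0.633, 0.034, -0.774]]
tilt 39.3 head -9.6
to [0.385, -0.38, 0.2] tool cm [-3.05  0.28  2.76] norm 0.041
to [0.385, -0.38, 0.057] tool cm [-12.1   -0.2   13.83] norm 0.184
```

View pics/s1.png

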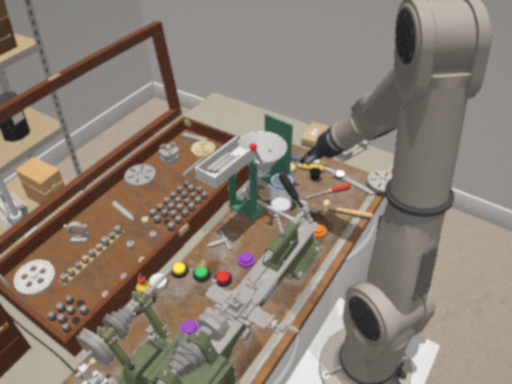

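The gripper is at about (315,155), tilted toward the lane and clear of the handle, jar and funnel. I'll keep descending.

>>> {"api": "send_rows", "payload": {
  "steps": [
    {"dx": -3.5, "dy": 0.2, "dz": 4.0, "yaw": 0.0, "gripper": 0.0},
    {"dx": -7.0, "dy": 0.1, "dz": 8.4, "yaw": 0.0, "gripper": 0.0},
    {"dx": -7.0, "dy": 0.1, "dz": 8.4, "yaw": 0.0, "gripper": 0.0}
  ]
}}

```text
clock: 10.78
tcp_pos: [0.384, -0.3863, 0.1628]
orientation: [2.911, -0.143, 0.939]
contact_force: [-0.4, -0.7, -1.2]
grip_width: -0.0002
gripper_force: 0.0
```

```bash
python3 st.py .39 -.38 .057
```

```text
[ 0.384  -0.3863  0.1628] [ 1.13   0.303 -0.277  2.272 -1.325  0.321  0.449] 10.775 [-0.4 -0.7 -1.2]
[[0.808, -0.113, 0.579], [-0.065, -0.992, -0.104], [0.586, 0.047, -0.809]]
tilt 36.0 head -10.2
to [0.39, -0.38, 0.057] tool cm [-5.75 -1.18  8.84] norm 0.106
```

>>> {"api": "send_rows", "payload": {
  "steps": [
    {"dx": -2.0, "dy": -0.6, "dz": 4.8, "yaw": 0.0, "gripper": 0.0},
    {"dx": -5.1, "dy": -1.2, "dz": 9.3, "yaw": 0.0, "gripper": 0.0},
    {"dx": -5.1, "dy": -1.2, "dz": 9.3, "yaw": 0.0, "gripper": 0.0}
  ]
}}

```text
clock: 11.15
tcp_pos: [0.3929, -0.4026, 0.0812]
orientation: [2.972, -0.134, 0.909]
contact_force: [-0.2, 0.1, -0.4]
grip_width: -0.0002
gripper_force: 0.0
```

```bash
python3 st.py .4962 -.3886 .057
```

```text
[ 0.3929 -0.4026  0.0812] [ 1.346  0.543 -0.529  2.213 -1.365  0.171  0.604] 11.15 [-0.2  0.1 -0.4]
[[0.825, -0.091, 0.557], [-0.074, -0.996, -0.054], [0.56, 0.004, -0.829]]
tilt 34.0 head -5.6
to [0.4962, -0.3886, 0.057] tool cm [ 7.07 -2.35  7.69] norm 0.107
```

>>> {"api": "send_rows", "payload": {
  "steps": [
    {"dx": 0.6, "dy": -1.4, "dz": 1.2, "yaw": 0.0, "gripper": 0.0},
    {"dx": 0.0, "dy": -2.3, "dz": 2.5, "yaw": 0.0, "gripper": 0.0},
    {"dx": 0.0, "dy": -2.3, "dz": 2.5, "yaw": 0.0, "gripper": 0.0}
  ]
}}

```text
clock: 11.52
tcp_pos: [0.4086, -0.3889, 0.0738]
orientation: [2.997, -0.116, 0.893]
contact_force: [-0.3, -0.3, 0.3]
grip_width: -0.0001
gripper_force: 0.0
```

```bash
python3 st.py .408 -.3813 .06 .4962 -.3886 .057
```

```text
[ 0.4086 -0.3889  0.0738] [ 1.274  0.55  -0.495  2.208 -1.366  0.17   0.575] 11.525 [-0.3 -0.3  0.3]
[[0.835, -0.075, 0.546], [-0.068, -0.997, -0.033], [0.547, -0.01, -0.837]]
tilt 33.1 head -3.4
to [0.408, -0.3813, 0.06] tool cm [-0.86 -0.74  1.09] norm 0.016
to [0.4962, -0.3886, 0.057] tool cm [ 6.39 -0.66  6.18] norm 0.089
```

>>> {"api": "send_rows", "payload": {
  "steps": [
    {"dx": 0.1, "dy": -0.4, "dz": 0.9, "yaw": 0.0, "gripper": 0.0},
    {"dx": 0.4, "dy": -0.6, "dz": 1.5, "yaw": 0.0, "gripper": 0.0},
    {"dx": 0.8, "dy": -0.7, "dz": 2.1, "yaw": 0.0, "gripper": 0.0},
    {"dx": 1.2, "dy": -0.7, "dz": 2.6, "yaw": 0.0, "gripper": 0.0},
    {"dx": 1.7, "dy": -0.7, "dz": 3.0, "yaw": 0.0, "gripper": 0.0}
  ]
}}

```text
clock: 12.15
tcp_pos: [0.4395, -0.3893, 0.063]
orientation: [3.012, -0.116, 0.884]
contact_force: [-2.2, 0.1, 1.6]
grip_width: -0.0002
gripper_force: 1.1
```

```bash
python3 st.py .46 -.3857 .055 .4962 -.3886 .055
```

```text
[ 0.4395 -0.3893  0.063 ] [ 1.177  0.581 -0.441  2.163 -1.366  0.17   0.532] 12.15 [-2.2  0.1  1.6]
[[0.839, -0.071, 0.54], [-0.071, -0.997, -0.021], [0.54, -0.02, -0.842]]
tilt 32.7 head -2.2
to [0.46, -0.3857, 0.055] tool cm [ 1.26 -0.49  1.78] norm 0.022
to [0.4962, -0.3886, 0.055] tool cm [ 4.32 -0.46  3.74] norm 0.057
```

>>> {"api": "send_rows", "payload": {
  "steps": [
    {"dx": 0.6, "dy": -0.1, "dz": 0.45, "yaw": 0.0, "gripper": 0.0},
    {"dx": 1.2, "dy": -0.2, "dz": 0.9, "yaw": 0.0, "gripper": 0.0},
    {"dx": 1.8, "dy": -0.3, "dz": 1.35, "yaw": 0.0, "gripper": 0.0},
    {"dx": 2.4, "dy": -0.4, "dz": 1.8, "yaw": 0.0, "gripper": 0.0},
    {"dx": 2.9, "dy": -0.5, "dz": 2.2, "yaw": 0.0, "gripper": 0.0}
  ]
}}

```text
clock: 12.78
tcp_pos: [0.4763, -0.3873, 0.0612]
orientation: [-3.012, 0.114, -0.883]
contact_force: [-2.2, 0.1, 2.0]
grip_width: 0.0002
gripper_force: 1.2
```

```bash
python3 st.py .49 -.388 .06 .5 -.389 .06;  python3 -c "
from h import *
f=imaging.grab_frame('top')
cv2.imwrite('pics/t2.png',cv2.cvtColor(cv2.resize(f['color'][100:260,250:410],(600,600),interpolation=cv2.INTER_CUBIC),cv2.COLOR_RGB2BGR))"
```

```text
[ 0.4763 -0.3873  0.0612] [ 1.071  0.596 -0.387  2.118 -1.366  0.17   0.473] 12.775 [-2.2  0.1  2. ]
[[0.839, -0.07, 0.539], [-0.07, -0.997, -0.02], [0.539, -0.021, -0.842]]
tilt 32.7 head -2.1
to [0.49, -0.388, 0.06] tool cm [ 1.09 -0.02  0.84] norm 0.014
to [0.5, -0.389, 0.06] tool cm [1.94 0.01 1.38] norm 0.024
```

View pics/t2.png

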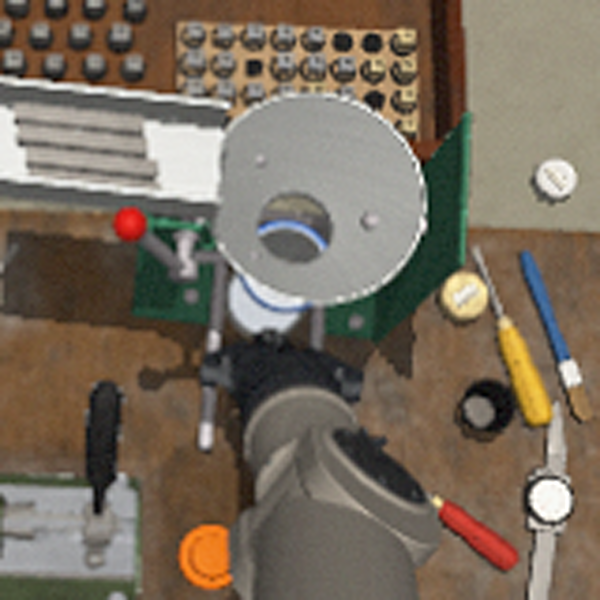

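The crop shows the jar upright in the lane with its front rim visible through the spout. The gripper trails behind and clears the funnel. I'll close the last 20 mm slowly.

>>> {"api": "send_rows", "payload": {
  "steps": [
    {"dx": 0.35, "dy": 0.0, "dz": 0.22, "yaw": 0.0, "gripper": 0.0},
    {"dx": 0.7, "dy": 0.0, "dz": 0.45, "yaw": 0.0, "gripper": 0.0},
    {"dx": 1.0, "dy": 0.0, "dz": 0.65, "yaw": 0.0, "gripper": 0.0},
    {"dx": 1.2, "dy": 0.0, "dz": 0.78, "yaw": 0.0, "gripper": 0.0},
    {"dx": 1.4, "dy": 0.0, "dz": 0.9, "yaw": 0.0, "gripper": 0.0}
  ]
}}

```text
clock: 13.45
tcp_pos: [0.4924, -0.3885, 0.0611]
orientation: [-3.012, 0.115, -0.883]
contact_force: [-1.9, 0.4, 0.5]
grip_width: 0.0001
gripper_force: 0.9
```

>>> {"api": "send_rows", "payload": {
  "steps": [
    {"dx": 0.15, "dy": 0.0, "dz": 0.1, "yaw": 0.0, "gripper": 0.0},
    {"dx": 0.25, "dy": 0.0, "dz": 0.16, "yaw": 0.0, "gripper": 0.0}
  ]
}}

```text
clock: 13.7
tcp_pos: [0.4954, -0.3886, 0.0611]
orientation: [-3.012, 0.115, -0.883]
contact_force: [-1.9, 1.0, 1.0]
grip_width: 0.0002
gripper_force: 0.9
```

>>> {"api": "send_rows", "payload": {
  "steps": [
    {"dx": 0.15, "dy": 0.0, "dz": 0.1, "yaw": 0.0, "gripper": 0.0},
    {"dx": 0.25, "dy": 0.0, "dz": 0.16, "yaw": 0.0, "gripper": 0.0}
  ]
}}

```text
clock: 13.95
tcp_pos: [0.4984, -0.3889, 0.0612]
orientation: [-3.012, 0.115, -0.883]
contact_force: [-1.5, 0.4, 0.1]
grip_width: -0.0002
gripper_force: 0.8
```

>>> {"api": "send_rows", "payload": {
  "steps": [
    {"dx": 0.1, "dy": 0.0, "dz": 0.06, "yaw": 0.0, "gripper": 0.0}
  ]
}}

```text
clock: 14.08
tcp_pos: [0.4995, -0.3889, 0.0612]
orientation: [-3.012, 0.115, -0.883]
contact_force: [-1.4, -0.0, -0.3]
grip_width: -0.0
gripper_force: 0.8
```

>>> {"api": "send_rows", "payload": {
  "steps": [
    {"dx": 0.15, "dy": 0.0, "dz": 0.1, "yaw": 0.0, "gripper": 0.0},
    {"dx": 0.2, "dy": 0.0, "dz": 0.13, "yaw": 0.0, "gripper": 0.0}
  ]
}}

```text
clock: 14.32
tcp_pos: [0.5016, -0.3891, 0.061]
orientation: [-3.012, 0.115, -0.882]
contact_force: [-4.5, 0.6, 3.7]
grip_width: 0.0001
gripper_force: 2.5
```

>>> {"api": "send_rows", "payload": {
  "steps": [
    {"dx": 0.12, "dy": 0.0, "dz": 0.08, "yaw": 0.0, "gripper": 0.0}
  ]
}}

```text
clock: 14.45
tcp_pos: [0.5019, -0.3892, 0.0607]
orientation: [-3.012, 0.116, -0.88]
contact_force: [-12.1, 3.2, 7.6]
grip_width: 0.0002
gripper_force: 6.3
```

>>> {"api": "send_rows", "payload": {
  "steps": [
    {"dx": 0.12, "dy": 0.0, "dz": 0.08, "yaw": 0.0, "gripper": 0.0}
  ]
}}

```text
clock: 14.58
tcp_pos: [0.5021, -0.3893, 0.0602]
orientation: [-3.013, 0.117, -0.878]
contact_force: [-17.8, 3.7, 12.3]
grip_width: 0.0001
gripper_force: 9.0
```

The jar is seated: the force rises to about 18 N with no further travel. I'll back away along the lane, then go up.

>>> {"api": "send_rows", "payload": {
  "steps": [
    {"dx": -1.0, "dy": 0.0, "dz": -0.7, "yaw": 0.0, "gripper": 0.0},
    {"dx": -4.2, "dy": 0.0, "dz": -2.8, "yaw": 0.0, "gripper": 0.0},
    {"dx": -6.6, "dy": 0.0, "dz": -5.0, "yaw": 0.0, "gripper": 0.0},
    {"dx": -5.0, "dy": 0.0, "dz": -10.0, "yaw": 0.0, "gripper": 0.0},
    {"dx": -3.0, "dy": 0.0, "dz": -15.0, "yaw": 0.0, "gripper": 0.0}
  ]
}}

```text
clock: 15.2
tcp_pos: [0.3969, -0.3847, 0.1719]
orientation: [-3.01, 0.12, -0.881]
contact_force: [1.9, -0.8, 0.9]
grip_width: -0.0004
gripper_force: 0.0
```

>>> {"api": "send_rows", "payload": {
  "steps": [
    {"dx": 3.2, "dy": 0.0, "dz": -5.0, "yaw": 0.0, "gripper": 0.0},
    {"dx": 6.5, "dy": 0.0, "dz": -10.0, "yaw": 0.0, "gripper": 0.0},
    {"dx": 9.7, "dy": 0.0, "dz": -15.0, "yaw": 0.0, "gripper": 0.0},
    {"dx": 10.0, "dy": 0.0, "dz": -16.0, "yaw": 0.0, "gripper": 0.0}
  ]
}}

```text
clock: 15.7
tcp_pos: [0.3978, -0.3894, 0.3656]
orientation: [3.005, -0.11, 0.891]
contact_force: [-0.6, 0.9, -0.4]
grip_width: 0.0002
gripper_force: 0.0
```

```bash
python3 st.py .25 -.25 .45;  python3 -c "
from h import *
f=imaging.grab_frame('side');c=cv2.resize(f['color'][100:240,200:340],(600,600),interpolation=cv2.INTER_CUBIC)
cv2.imwrite('pics/s3.png',cv2.cvtColor(c,cv2.COLOR_RGB2BGR))"
```

```text
[ 0.3978 -0.3894  0.3656] [ 0.831  0.034  0.054  1.997 -0.604  0.798 -0.399] 15.7 [-0.6  0.9 -0.4]
[[0.836, -0.069, 0.544], [-0.066, -0.998, -0.025], [0.545, -0.015, -0.838]]
tilt 33.0 head -2.6
to [0.25, -0.25, 0.45] tool cm [ -8.67 -13.02 -15.47] norm 0.22
```

View pics/s3.png

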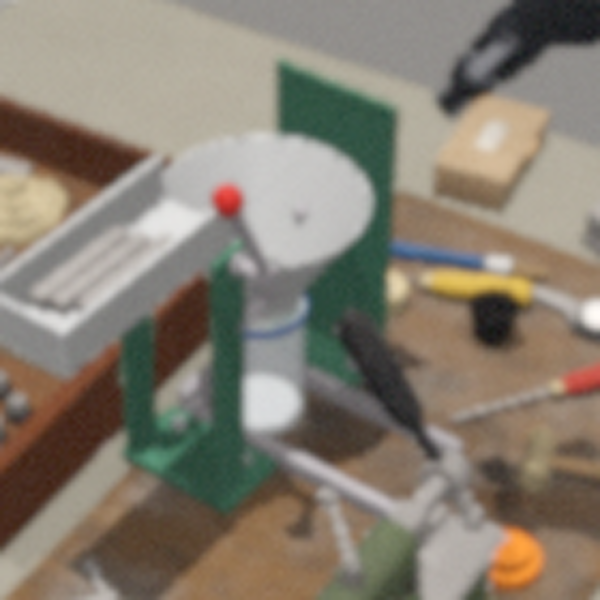

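The jar stands upright at home under the spout, at about (275,370) in the crop. Yellow key next, carried over high.

>>> {"api": "send_rows", "payload": {
  "steps": [
    {"dx": 3.0, "dy": -1.0, "dz": -5.0, "yaw": 0.0, "gripper": 0.0},
    {"dx": 6.5, "dy": -3.0, "dz": -8.4, "yaw": 0.0, "gripper": 0.0},
    {"dx": 9.0, "dy": -9.0, "dz": -8.0, "yaw": 0.0, "gripper": 0.0},
    {"dx": 11.0, "dy": -15.0, "dz": -7.0, "yaw": 0.0, "gripper": 0.0},
    {"dx": 13.0, "dy": -21.0, "dz": -6.0, "yaw": 0.0, "gripper": 0.0}
  ]
}}

```text
clock: 16.38
tcp_pos: [0.4856, -0.1897, 0.4828]
orientation: [-3.011, 0.114, -0.879]
contact_force: [0.9, 0.3, 0.7]
grip_width: -0.0
gripper_force: 0.0
```

>>> {"api": "send_rows", "payload": {
  "steps": [
    {"dx": 1.0, "dy": -6.0, "dz": 1.5, "yaw": 0.0, "gripper": 0.0},
    {"dx": 2.0, "dy": -12.0, "dz": 3.0, "yaw": 0.0, "gripper": 0.0},
    {"dx": 3.0, "dy": -18.0, "dz": 4.5, "yaw": 0.0, "gripper": 0.0},
    {"dx": 3.5, "dy": -20.5, "dz": 6.0, "yaw": 0.0, "gripper": 0.0},
    {"dx": 3.5, "dy": -20.5, "dz": 6.0, "yaw": 0.0, "gripper": 0.0}
  ]
}}

```text
clock: 17.0
tcp_pos: [0.561, 0.0115, 0.4545]
orientation: [-3.012, 0.107, -0.875]
contact_force: [-1.0, -1.0, -1.1]
grip_width: 0.0002
gripper_force: 0.0
```

```bash
python3 st.py .575 .013 .2 .575 .013 .07
```

```text
[0.561  0.0115 0.4545] [ 0.579 -0.094 -0.696  1.898  0.038  0.757 -1.794] 17.0 [-1.  -1.  -1.1]
[[0.842, -0.064, 0.535], [-0.066, -0.998, -0.016], [0.535, -0.022, -0.844]]
tilt 32.4 head -1.7
to [0.575, 0.013, 0.2] tool cm [-12.45   0.33  22.24] norm 0.255
to [0.575, 0.013, 0.07] tool cm [-19.4    0.62  33.21] norm 0.385
```

>>> {"api": "send_rows", "payload": {
  "steps": [
    {"dx": -3.0, "dy": 0.1, "dz": 5.5, "yaw": 0.0, "gripper": 0.0},
    {"dx": -6.0, "dy": 0.2, "dz": 11.0, "yaw": 0.0, "gripper": 0.0},
    {"dx": -9.0, "dy": 0.3, "dz": 16.3, "yaw": 0.0, "gripper": 0.0},
    {"dx": -12.5, "dy": 0.3, "dz": 22.2, "yaw": 0.0, "gripper": 0.0},
    {"dx": -12.5, "dy": 0.3, "dz": 22.2, "yaw": 0.0, "gripper": 0.0}
  ]
}}

```text
clock: 17.62
tcp_pos: [0.5737, 0.0082, 0.1987]
orientation: [3.015, -0.117, 0.873]
contact_force: [1.0, -0.3, 0.0]
grip_width: 0.0001
gripper_force: 0.0
```

```bash
python3 st.py .575 .013 .07
```

```text
[0.5737 0.0082 0.1987] [ 0.291  0.24  -0.53   2.223  1.027  0.286 -2.78 ] 17.625 [ 1.  -0.3  0. ]
[[0.843, -0.072, 0.534], [-0.071, -0.997, -0.021], [0.534, -0.02, -0.846]]
tilt 32.3 head -2.3
to [0.575, 0.013, 0.07] tool cm [-6.79 -0.23 10.94] norm 0.129
```

>>> {"api": "send_rows", "payload": {
  "steps": [
    {"dx": -2.6, "dy": -0.2, "dz": 4.4, "yaw": 0.0, "gripper": 0.0},
    {"dx": -5.2, "dy": -0.2, "dz": 8.6, "yaw": 0.0, "gripper": 0.0},
    {"dx": -6.0, "dy": -0.2, "dz": 10.0, "yaw": 0.0, "gripper": 0.0},
    {"dx": -6.0, "dy": -0.2, "dz": 10.0, "yaw": 0.0, "gripper": 0.0}
  ]
}}

```text
clock: 18.12
tcp_pos: [0.5944, 0.0092, 0.1214]
orientation: [3.043, -0.106, 0.774]
contact_force: [-0.1, -0.8, -0.3]
grip_width: 0.0002
gripper_force: 0.0
```

```bash
python3 st.py .575 .013 .055 .575 .013 .045
```

```text
[0.5944 0.0092 0.1214] [-0.03   0.384 -0.164  2.207  1.193  0.17  -2.957] 18.125 [-0.1 -0.8 -0.3]
[[0.876, -0.065, 0.477], [-0.065, -0.998, -0.017], [0.477, -0.016, -0.879]]
tilt 28.5 head -2.0
to [0.575, 0.013, 0.055] tool cm [-4.89 -0.15  4.9 ] norm 0.069
to [0.575, 0.013, 0.045] tool cm [-5.37 -0.13  5.78] norm 0.079
```

>>> {"api": "send_rows", "payload": {
  "steps": [
    {"dx": -12.0, "dy": 0.0, "dz": -5.5, "yaw": 0.0, "gripper": 0.0},
    {"dx": -12.0, "dy": 0.0, "dz": -5.5, "yaw": 0.0, "gripper": 0.0},
    {"dx": -12.0, "dy": 0.0, "dz": -5.5, "yaw": 0.0, "gripper": 0.0},
    {"dx": -12.0, "dy": 0.0, "dz": -5.5, "yaw": 0.0, "gripper": 0.0},
    {"dx": -12.0, "dy": 0.0, "dz": -5.5, "yaw": 0.0, "gripper": 0.0}
  ]
}}

```text
clock: 18.75
tcp_pos: [0.471, 0.0158, 0.14]
orientation: [-3.054, 0.1, -0.722]
contact_force: [0.8, -0.8, 0.5]
grip_width: 0.0002
gripper_force: 0.0
```

```bash
python3 st.py .575 .013 .055 .575 .013 .045
```

```text
[0.471  0.0158 0.14  ] [-0.094  0.184 -0.163  2.435  1.115  0.17  -2.958] 18.75 [ 0.8 -0.8  0.5]
[[0.892, -0.061, 0.447], [-0.062, -0.998, -0.013], [0.447, -0.016, -0.894]]
tilt 26.6 head -1.7
to [0.575, 0.013, 0.055] tool cm [ 5.5  -0.22 12.26] norm 0.134
to [0.575, 0.013, 0.045] tool cm [ 5.05 -0.21 13.15] norm 0.141
```

>>> {"api": "send_rows", "payload": {
  "steps": [
    {"dx": 5.5, "dy": -0.3, "dz": 2.5, "yaw": 0.0, "gripper": 0.0},
    {"dx": 8.0, "dy": -0.3, "dz": 6.5, "yaw": 0.0, "gripper": 0.0},
    {"dx": 5.8, "dy": -0.3, "dz": 12.2, "yaw": 0.0, "gripper": 0.0},
    {"dx": 5.8, "dy": -0.3, "dz": 12.2, "yaw": 0.0, "gripper": 0.0},
    {"dx": 5.8, "dy": -0.3, "dz": 12.2, "yaw": 0.0, "gripper": 0.0}
  ]
}}

```text
clock: 19.38
tcp_pos: [0.5868, 0.0117, 0.0759]
orientation: [-3.066, 0.097, -0.664]
contact_force: [-0.1, -0.2, 0.3]
grip_width: -0.0
gripper_force: 0.0
```

```bash
python3 st.py .578 .0133 .05 .578 .0133 .042;  python3 -c "
from h import *
f=imaging.grab_frame('side');c=cv2.resize(f['color'][210:310,140:260],(720,600),interpolation=cv2.INTER_CUBIC)
cv2.imwrite('pics/s4.png',cv2.cvtColor(c,cv2.COLOR_RGB2BGR))"
```

```text
[0.5868 0.0117 0.0759] [-0.014  0.47  -0.183  2.194  1.204  0.17  -2.959] 19.375 [-0.1 -0.2  0.3]
[[0.909, -0.06, 0.413], [-0.061, -0.998, -0.01], [0.413, -0.016, -0.91]]
tilt 24.4 head -1.4
to [0.578, 0.0133, 0.05] tool cm [-1.88 -0.06  2.  ] norm 0.027
to [0.578, 0.0133, 0.042] tool cm [-2.21 -0.05  2.72] norm 0.035
```

View pics/s4.png

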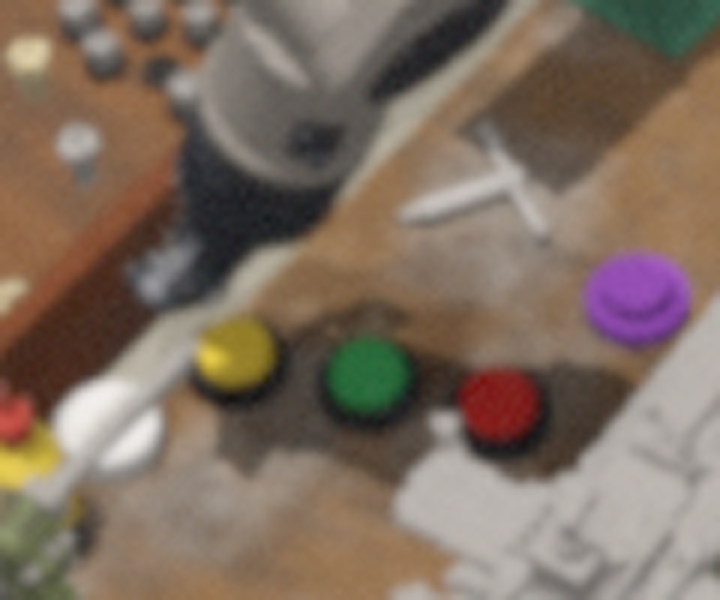

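The fingertips are right above the yellow key at (240,355) in the crop. Joint 7 is at its limit, so I'll yaw to free it and keep descending.

>>> {"api": "send_rows", "payload": {
  "steps": [
    {"dx": 0.0, "dy": 0.0, "dz": 0.0, "yaw": -10.0, "gripper": 0.0},
    {"dx": -1.6, "dy": 0.0, "dz": 1.5, "yaw": -20.0, "gripper": 0.0},
    {"dx": -1.6, "dy": 0.0, "dz": 1.5, "yaw": -25.0, "gripper": 0.0}
  ]
}}

```text
clock: 19.8
tcp_pos: [0.5782, 0.0127, 0.0568]
orientation: [2.931, 0.563, 0.634]
contact_force: [-0.8, -0.1, 0.2]
grip_width: 0.0001
gripper_force: 0.0
```

```bash
python3 st.py .578 .0133 .05 .578 .0133 .042
```

```text
[0.5782 0.0127 0.0568] [ 0.038  0.506 -0.251  2.216  1.542  0.196 -2.847] 19.8 [-0.8 -0.1  0.2]
[[0.846, 0.335, 0.415], [0.373, -0.928, -0.01], [0.382, 0.163, -0.91]]
tilt 24.5 head -1.4
to [0.578, 0.0133, 0.05] tool cm [-0.26 -0.17  0.61] norm 0.007
to [0.578, 0.0133, 0.042] tool cm [-0.56 -0.3   1.33] norm 0.015
```

>>> {"api": "send_rows", "payload": {
  "steps": [
    {"dx": -0.12, "dy": 0.5, "dz": 0.55, "yaw": 0.0, "gripper": 0.0},
    {"dx": -0.27, "dy": 0.4, "dz": 0.95, "yaw": 0.0, "gripper": 0.0},
    {"dx": -0.37, "dy": 0.37, "dz": 1.18, "yaw": 0.0, "gripper": 0.0}
  ]
}}

```text
clock: 20.18
tcp_pos: [0.5826, 0.0076, 0.0461]
orientation: [2.931, 0.556, 0.637]
contact_force: [-0.2, -1.5, 4.0]
grip_width: -0.0004
gripper_force: 1.3
```

>>> {"api": "send_rows", "payload": {
  "steps": [
    {"dx": -0.06, "dy": -0.02, "dz": 0.14, "yaw": 0.0, "gripper": 0.0}
  ]
}}

```text
clock: 20.3
tcp_pos: [0.5827, 0.0076, 0.044]
orientation: [2.932, 0.557, 0.636]
contact_force: [-0.8, -1.1, 3.9]
grip_width: 0.0001
gripper_force: 1.9
```

>>> {"api": "send_rows", "payload": {
  "steps": [
    {"dx": -0.08, "dy": -0.03, "dz": 0.18, "yaw": 0.0, "gripper": 0.0}
  ]
}}

```text
clock: 20.42
tcp_pos: [0.5828, 0.0076, 0.0417]
orientation: [2.932, 0.557, 0.636]
contact_force: [-3.4, -1.0, 13.9]
grip_width: 0.0002
gripper_force: 6.9
```

>>> {"api": "send_rows", "payload": {
  "steps": [
    {"dx": -0.08, "dy": -0.03, "dz": 0.18, "yaw": 0.0, "gripper": 0.0},
    {"dx": -0.08, "dy": -0.03, "dz": 0.18, "yaw": 0.0, "gripper": 0.0}
  ]
}}

```text
clock: 20.68
tcp_pos: [0.583, 0.0076, 0.041]
orientation: [2.931, 0.557, 0.639]
contact_force: [-12.5, -2.0, 28.3]
grip_width: 0.0
gripper_force: 14.2
```

The yellow key bottomed out at 28 N. Lifting off and moving to the +y side of the lever.

>>> {"api": "send_rows", "payload": {
  "steps": [
    {"dx": 1.5, "dy": 0.6, "dz": -3.6, "yaw": 0.0, "gripper": 0.0},
    {"dx": 3.8, "dy": 1.6, "dz": -9.1, "yaw": 0.0, "gripper": 0.0},
    {"dx": 6.1, "dy": 2.6, "dz": -14.5, "yaw": 0.0, "gripper": 0.0},
    {"dx": 8.4, "dy": 3.6, "dz": -20.0, "yaw": 10.0, "gripper": 0.0},
    {"dx": 10.7, "dy": 4.6, "dz": -25.5, "yaw": 20.0, "gripper": 0.0}
  ]
}}

```text
clock: 21.3
tcp_pos: [0.582, 0.007, 0.2774]
orientation: [3.057, 0.033, 0.66]
contact_force: [1.1, -1.9, 0.7]
grip_width: -0.0001
gripper_force: 0.0
```

```bash
python3 st.py .4994 -.19 .45
```

```text
[0.582  0.007  0.2774] [ 0.506  0.192 -0.731  2.022  0.392  0.589 -2.024] 21.3 [ 1.1 -1.9  0.7]
[[0.911, 0.018, 0.413], [0.024, -1.0, -0.009], [0.413, 0.018, -0.911]]
tilt 24.4 head -1.2
to [0.4994, -0.19, 0.45] tool cm [ -0.87  19.85 -18.96] norm 0.275
```

>>> {"api": "send_rows", "payload": {
  "steps": [
    {"dx": 0.5, "dy": 3.0, "dz": -5.5, "yaw": 5.0, "gripper": 0.0},
    {"dx": 0.0, "dy": 7.0, "dz": -10.0, "yaw": 5.0, "gripper": 0.0},
    {"dx": 0.0, "dy": 11.0, "dz": -14.5, "yaw": 5.0, "gripper": 0.0},
    {"dx": -0.5, "dy": 16.0, "dz": -18.0, "yaw": 5.0, "gripper": 0.0},
    {"dx": -0.9, "dy": 19.0, "dz": -19.0, "yaw": 5.0, "gripper": 0.0}
  ]
}}

```text
clock: 21.92
tcp_pos: [0.4993, -0.1843, 0.4516]
orientation: [3.067, -0.097, 0.671]
contact_force: [0.1, 0.7, -0.7]
grip_width: 0.0001
gripper_force: 0.0
```

```bash
python3 st.py .4975 -.203 .33
```

```text
[ 0.4993 -0.1843  0.4516] [ 0.926 -0.07  -0.576  1.849 -0.205  0.949 -1.204] 21.925 [ 0.1  0.7 -0.7]
[[0.907, -0.06, 0.417], [-0.06, -0.998, -0.014], [0.417, -0.013, -0.909]]
tilt 24.6 head -1.9
to [0.4975, -0.203, 0.33] tool cm [-5.12  2.04 11.01] norm 0.123
```

>>> {"api": "send_rows", "payload": {
  "steps": [
    {"dx": -2.5, "dy": 1.0, "dz": 5.5, "yaw": 0.0, "gripper": 0.0},
    {"dx": -5.1, "dy": 2.0, "dz": 11.0, "yaw": 0.0, "gripper": 0.0},
    {"dx": -5.1, "dy": 2.0, "dz": 11.0, "yaw": 0.0, "gripper": 0.0}
  ]
}}

```text
clock: 22.3
tcp_pos: [0.495, -0.1989, 0.3228]
orientation: [-3.065, 0.095, -0.65]
contact_force: [-0.2, 0.4, 1.0]
grip_width: -0.0002
gripper_force: 0.0
```

>>> {"api": "send_rows", "payload": {
  "steps": [
    {"dx": 0.0, "dy": 1.0, "dz": 0.0, "yaw": 0.0, "gripper": 0.0},
    {"dx": 0.0, "dy": 2.0, "dz": 0.0, "yaw": 0.0, "gripper": 0.0},
    {"dx": -0.1, "dy": 3.0, "dz": -0.1, "yaw": 0.0, "gripper": 0.0},
    {"dx": -0.1, "dy": 4.0, "dz": -0.1, "yaw": 0.0, "gripper": 0.0},
    {"dx": -0.1, "dy": 5.0, "dz": -0.1, "yaw": 0.0, "gripper": 0.0}
  ]
}}

```text
clock: 22.92
tcp_pos: [0.4954, -0.248, 0.3291]
orientation: [-3.064, 0.088, -0.668]
contact_force: [-0.6, 7.2, 5.5]
grip_width: -0.0002
gripper_force: 3.6
```

```bash
python3 st.py .4875 -.3235 .33 ;  python3 -c "
from h import *
f=imaging.grab_frame('side');c=cv2.resize(f['color'][100:240,190:330],(600,600),interpolation=cv2.INTER_CUBIC)
cv2.imwrite('pics/s5.png',cv2.cvtColor(c,cv2.COLOR_RGB2BGR))"
```

```text
[ 0.4954 -0.248   0.3291] [ 0.972  0.08  -0.548  1.992 -0.199  0.695 -1.067] 22.925 [-0.6  7.2  5.5]
[[0.908, -0.054, 0.416], [-0.056, -0.998, -0.008], [0.416, -0.016, -0.909]]
tilt 24.6 head -1.1
to [0.4875, -0.3235, 0.33] tool cm [-0.26  7.58 -0.35] norm 0.076
```

View pics/s5.png

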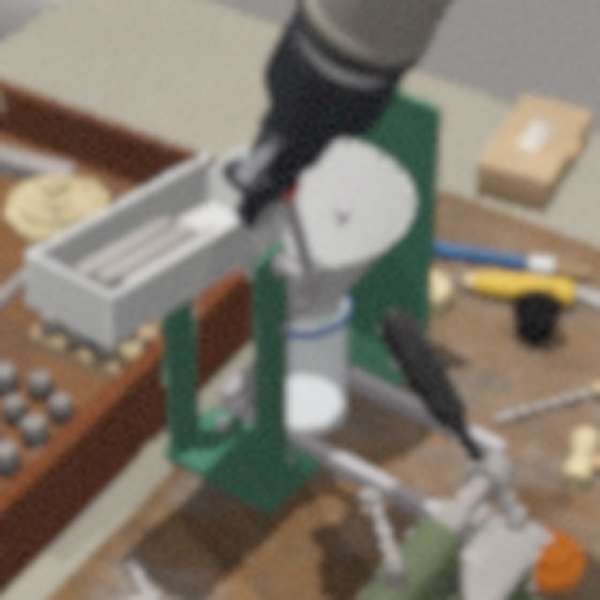

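The finger pushes on the ball (290,190) and the pan is rising. I'll go on toward the stop.

>>> {"api": "send_rows", "payload": {
  "steps": [
    {"dx": -0.03, "dy": 1.0, "dz": -0.05, "yaw": 0.0, "gripper": 0.0},
    {"dx": -0.06, "dy": 2.0, "dz": -0.1, "yaw": 0.0, "gripper": 0.0},
    {"dx": -0.1, "dy": 3.0, "dz": -0.15, "yaw": 0.0, "gripper": 0.0},
    {"dx": -0.13, "dy": 4.0, "dz": -0.2, "yaw": 0.0, "gripper": 0.0},
    {"dx": -0.17, "dy": 5.0, "dz": -0.22, "yaw": 0.0, "gripper": 0.0}
  ]
}}

```text
clock: 23.6
tcp_pos: [0.4887, -0.2998, 0.3279]
orientation: [-3.066, 0.092, -0.665]
contact_force: [2.1, 2.6, -1.6]
grip_width: -0.0002
gripper_force: 1.6
```

>>> {"api": "send_rows", "payload": {
  "steps": [
    {"dx": -0.03, "dy": 0.7, "dz": -0.05, "yaw": 0.0, "gripper": 0.0},
    {"dx": -0.06, "dy": 1.2, "dz": -0.07, "yaw": 0.0, "gripper": 0.0},
    {"dx": -0.07, "dy": 1.6, "dz": -0.1, "yaw": 0.0, "gripper": 0.0},
    {"dx": -0.08, "dy": 1.9, "dz": -0.1, "yaw": 0.0, "gripper": 0.0}
  ]
}}

```text
clock: 24.1
tcp_pos: [0.4862, -0.3185, 0.3281]
orientation: [-3.066, 0.093, -0.665]
contact_force: [-0.1, 2.1, -1.8]
grip_width: 0.0004
gripper_force: 1.0
```

>>> {"api": "send_rows", "payload": {
  "steps": [
    {"dx": 0.0, "dy": 0.25, "dz": 0.0, "yaw": 0.0, "gripper": 0.0},
    {"dx": -0.02, "dy": 0.4, "dz": 0.0, "yaw": 0.0, "gripper": 0.0}
  ]
}}

```text
clock: 24.35
tcp_pos: [0.4862, -0.3224, 0.3283]
orientation: [-3.066, 0.093, -0.666]
contact_force: [0.6, 2.2, -0.8]
grip_width: 0.0
gripper_force: 0.9
```

>>> {"api": "send_rows", "payload": {
  "steps": [
    {"dx": 0.0, "dy": 0.2, "dz": 0.0, "yaw": 0.0, "gripper": 0.0}
  ]
}}

```text
clock: 24.48
tcp_pos: [0.4861, -0.3242, 0.3283]
orientation: [-3.066, 0.092, -0.666]
contact_force: [-0.3, 1.8, -2.0]
grip_width: -0.0001
gripper_force: 1.0
```

>>> {"api": "send_rows", "payload": {
  "steps": [
    {"dx": 0.0, "dy": 0.2, "dz": 0.0, "yaw": 0.0, "gripper": 0.0}
  ]
}}

```text
clock: 24.6
tcp_pos: [0.486, -0.3263, 0.3283]
orientation: [-3.066, 0.092, -0.666]
contact_force: [0.5, 1.7, -0.5]
grip_width: 0.0001
gripper_force: 0.9
```

```bash
python3 -c "
from h import *
f=imaging.grab_frame('side');g=imaging.grab_frame('top')
c=cv2.resize(f['color'][100:240,200:300],(400,560),interpolation=cv2.INTER_CUBIC)
d=cv2.resize(g['color'][100:240,260:360],(400,560),interpolation=cv2.INTER_CUBIC)
cv2.imwrite('pics/s6.png',cv2.cvtColor(np.hstack([c,d]),cv2.COLOR_RGB2BGR))"
```

```text
(no output)
```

View pics/s6.png

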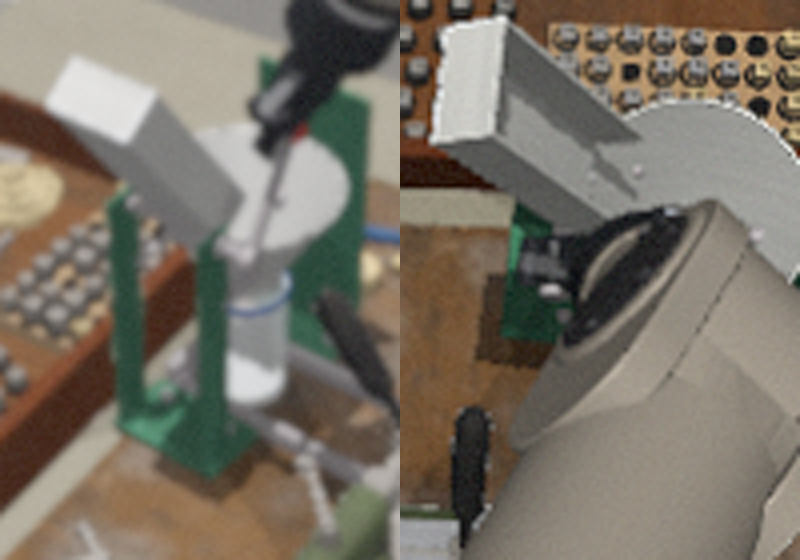

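The pan is nearly fully tipped in both views. I'll feel for the stop.

>>> {"api": "send_rows", "payload": {
  "steps": [
    {"dx": 0.0, "dy": 0.2, "dz": 0.0, "yaw": 0.0, "gripper": 0.0},
    {"dx": 0.0, "dy": 0.4, "dz": 0.0, "yaw": 0.0, "gripper": 0.0}
  ]
}}

```text
clock: 24.95
tcp_pos: [0.4861, -0.3278, 0.328]
orientation: [-3.063, 0.089, -0.663]
contact_force: [-2.4, 11.5, 5.0]
grip_width: -0.0002
gripper_force: 5.9
```

>>> {"api": "send_rows", "payload": {
  "steps": [
    {"dx": 0.0, "dy": 0.2, "dz": 0.0, "yaw": 0.0, "gripper": 0.0}
  ]
}}

```text
clock: 25.08
tcp_pos: [0.4861, -0.3281, 0.328]
orientation: [-3.062, 0.087, -0.661]
contact_force: [-5.0, 15.5, 8.0]
grip_width: -0.0002
gripper_force: 8.3
```

>>> {"api": "send_rows", "payload": {
  "steps": [
    {"dx": 0.0, "dy": 0.2, "dz": 0.0, "yaw": 0.0, "gripper": 0.0}
  ]
}}

```text
clock: 25.2
tcp_pos: [0.4861, -0.3283, 0.3279]
orientation: [-3.06, 0.084, -0.659]
contact_force: [-7.4, 20.7, 11.0]
grip_width: 0.0002
gripper_force: 10.8
```

>>> {"api": "send_rows", "payload": {
  "steps": [
    {"dx": 0.0, "dy": 0.1, "dz": 0.0, "yaw": 0.0, "gripper": 0.0}
  ]
}}

```text
clock: 25.32
tcp_pos: [0.4862, -0.3284, 0.3279]
orientation: [-3.059, 0.083, -0.658]
contact_force: [-7.7, 22.8, 11.7]
grip_width: -0.0003
gripper_force: 11.3
```

On the stop at about 23 N. I'll hold briefly, then let the pan down with the finger following.

>>> {"api": "send_rows", "payload": {
  "steps": [
    {"dx": 0.0, "dy": 0.0, "dz": 0.0, "yaw": 0.0, "gripper": 0.0},
    {"dx": 0.0, "dy": 0.0, "dz": 0.0, "yaw": 0.0, "gripper": 0.0},
    {"dx": 0.0, "dy": 0.0, "dz": 0.0, "yaw": 0.0, "gripper": 0.0},
    {"dx": 0.0, "dy": 0.0, "dz": 0.0, "yaw": 0.0, "gripper": 0.0},
    {"dx": 0.0, "dy": -0.8, "dz": 0.0, "yaw": 0.0, "gripper": 0.0}
  ]
}}

```text
clock: 25.95
tcp_pos: [0.4864, -0.326, 0.3286]
orientation: [-3.066, 0.09, -0.666]
contact_force: [0.4, -0.3, -0.2]
grip_width: 0.0
gripper_force: 0.2
```

>>> {"api": "send_rows", "payload": {
  "steps": [
    {"dx": 0.0, "dy": -1.2, "dz": 0.0, "yaw": 0.0, "gripper": 0.0},
    {"dx": 0.0, "dy": -2.4, "dz": 0.0, "yaw": 0.0, "gripper": 0.0},
    {"dx": 0.0, "dy": -3.6, "dz": 0.0, "yaw": 0.0, "gripper": 0.0},
    {"dx": 0.1, "dy": -4.8, "dz": 0.1, "yaw": 0.0, "gripper": 0.0},
    {"dx": 0.1, "dy": -6.0, "dz": 0.1, "yaw": 0.0, "gripper": 0.0}
  ]
}}

```text
clock: 26.58
tcp_pos: [0.4907, -0.2663, 0.3283]
orientation: [-3.066, 0.092, -0.665]
contact_force: [1.4, 1.4, -1.4]
grip_width: 0.0001
gripper_force: 0.6
```

>>> {"api": "send_rows", "payload": {
  "steps": [
    {"dx": 0.0, "dy": -1.2, "dz": 0.0, "yaw": 0.0, "gripper": 0.0},
    {"dx": 0.0, "dy": -2.4, "dz": 0.0, "yaw": 0.0, "gripper": 0.0},
    {"dx": 0.0, "dy": -3.6, "dz": 0.0, "yaw": 0.0, "gripper": 0.0},
    {"dx": 0.0, "dy": -6.0, "dz": 0.0, "yaw": 0.0, "gripper": 0.0},
    {"dx": 0.0, "dy": -9.0, "dz": -4.0, "yaw": 0.0, "gripper": 0.0}
  ]
}}

```text
clock: 27.2
tcp_pos: [0.4784, -0.1765, 0.3645]
orientation: [-3.065, 0.095, -0.66]
contact_force: [0.1, -0.6, 1.0]
grip_width: 0.0001
gripper_force: 0.0
```

```bash
python3 st.py .515 -.0103 .3;  python3 -c "
from h import *
f=imaging.grab_frame('side');g=imaging.grab_frame('top')
c=cv2.resize(f['color'][110:210,200:300],(400,400),interpolation=cv2.INTER_CUBIC)
d=cv2.resize(g['color'][105:205,280:380],(400,400),interpolation=cv2.INTER_CUBIC)
cv2.imwrite('pics/s7.png',cv2.cvtColor(np.hstack([c,d]),cv2.COLOR_RGB2BGR))"
```

```text
[ 0.4784 -0.1765  0.3645] [ 0.929 -0.054 -0.591  2.027 -0.228  0.765 -1.167] 27.2 [ 0.1 -0.6  1. ]
[[0.91, -0.058, 0.411], [-0.06, -0.998, -0.008], [0.411, -0.018, -0.912]]
tilt 24.3 head -1.1
to [0.515, -0.0103, 0.3] tool cm [ -0.32 -16.68   7.26] norm 0.182
```

View pics/s7.png

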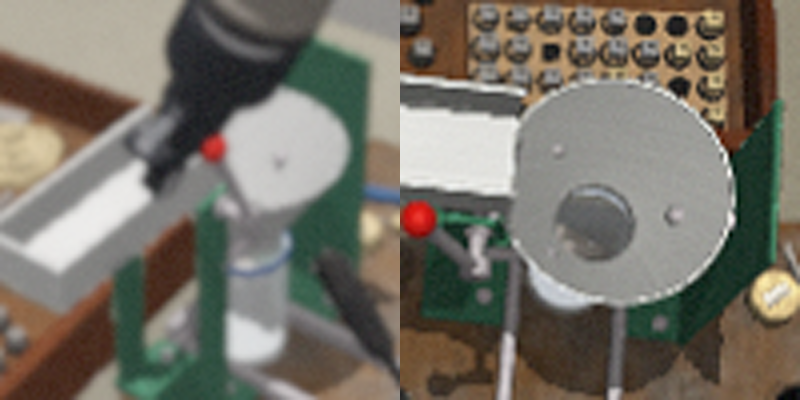

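The pan is level and empty, and the funnel bowl is empty. I'll check the spout and jar by depth while moving to the green key.

>>> {"api": "send_rows", "payload": {
  "steps": [
    {"dx": 0.0, "dy": -5.0, "dz": 0.0, "yaw": -8.0, "gripper": 0.0},
    {"dx": 0.0, "dy": -10.0, "dz": 2.0, "yaw": -16.0, "gripper": 0.0},
    {"dx": -0.2, "dy": -15.0, "dz": 5.0, "yaw": -25.0, "gripper": 0.0},
    {"dx": -0.3, "dy": -16.7, "dz": 7.3, "yaw": -25.0, "gripper": 0.0},
    {"dx": -0.3, "dy": -16.7, "dz": 7.3, "yaw": -25.0, "gripper": 0.0}
  ]
}}

```text
clock: 27.92
tcp_pos: [0.516, -0.0097, 0.2996]
orientation: [2.935, 0.563, 0.631]
contact_force: [0.2, -0.5, 0.6]
grip_width: -0.0003
gripper_force: 0.0
```

```bash
python3 st.py .517 -.0103 .12;  python3 - <<'E'
from h import *
g=imaging.grab_frame('top')
c=np.array([.556,-.3935])
for z in (.123,):
    u,v=proj(g,[*c,z]);print(u,v)
    for dv in range(-9,10,2):
        print([int(1000*dep(g,u+du,v+dv)[2]) if g['depth'][int(round(v+dv)),int(round(u+du))]>0 else -1 for du in range(-10,11,2)])
h=cv2.cvtColor(g['color'],cv2.COLOR_RGB2HSV)
print(g['color'][int(v)-8:int(v)+9:4,int(u)-8:int(u)+9:4].tolist())
E
```

```text
[ 0.516  -0.0097  0.2996] [ 0.739  0.033 -0.87   2.115  0.152  0.589 -1.427] 27.925 [ 0.2 -0.5  0.6]
[[0.847, 0.335, 0.412], [0.371, -0.928, -0.008], [0.38, 0.16, -0.911]]
tilt 24.4 head -1.1
to [0.517, -0.0103, 0.12] tool cm [-6.76 -2.78 16.41] norm 0.18
328.1971764575744 161.134944119561
[140, 132, 131, 125, 123, 121, 125, 130, 130, 135, 140]
[136, 121, 101, 101, 101, 105, 106, 111, 120, 128, 134]
[129, 88, 74, 74, 74, 84, 89, 97, 107, 124, 133]
[131, 58, 49, 51, 59, 59, 70, 87, 96, 111, 132]
[88, 39, 36, 36, 43, 48, 55, 69, 83, 103, 131]
[131, 92, 73, 16, 21, 32, 42, 56, 73, 91, 126]
[139, 90, 102, 55, 41, 15, 30, 48, 65, 89, 128]
[149, 134, 102, 87, 73, 55, 37, 33, 60, 126, 135]
[162, 147, 136, 90, 75, 54, 40, 29, 131, 134, 143]
[176, 162, 153, 146, 139, 137, 135, 137, 144, 145, 150]
[[[157, 156, 152], [142, 145, 142], [162, 169, 176], [139, 146, 152], [165, 164, 160]], [[94, 97, 96], [105, 107, 108], [103, 102, 106], [103, 102, 102], [122, 125, 124]], [[140, 137, 132], [95, 99, 99], [98, 101, 101], [97, 97, 96], [93, 99, 96]], [[140, 137, 131], [114, 109, 102], [100, 97, 95], [93, 91, 90], [99, 101, 99]], [[147, 144, 142], [140, 139, 134], [81, 80, 75], [100, 100, 95], [163, 164, 160]]]
```

>>> {"api": "send_rows", "payload": {
  "steps": [
    {"dx": -2.2, "dy": -0.9, "dz": 5.4, "yaw": 0.0, "gripper": 0.0},
    {"dx": -4.4, "dy": -1.8, "dz": 10.8, "yaw": 0.0, "gripper": 0.0},
    {"dx": -6.7, "dy": -2.8, "dz": 16.4, "yaw": 0.0, "gripper": 0.0},
    {"dx": -6.7, "dy": -2.8, "dz": 16.4, "yaw": 0.0, "gripper": 0.0}
  ]
}}

```text
clock: 28.48
tcp_pos: [0.5179, -0.0137, 0.1202]
orientation: [2.933, 0.553, 0.63]
contact_force: [1.0, 0.4, -0.4]
grip_width: 0.0003
gripper_force: 0.0
```

```bash
python3 st.py .519 -.015 .07
```

```text
[ 0.5179 -0.0137  0.1202] [ 0.286  0.326 -0.475  2.309  1.092  0.243 -2.367] 28.475 [ 1.   0.4 -0.4]
[[0.849, 0.329, 0.413], [0.367, -0.93, -0.013], [0.38, 0.162, -0.911]]
tilt 24.4 head -1.7
to [0.519, -0.015, 0.07] tool cm [-1.86 -0.66  4.62] norm 0.05
```

>>> {"api": "send_rows", "payload": {
  "steps": [
    {"dx": -1.4, "dy": -0.4, "dz": 3.2, "yaw": 0.0, "gripper": 0.0},
    {"dx": -2.3, "dy": -0.8, "dz": 5.8, "yaw": 0.0, "gripper": 0.0},
    {"dx": -2.3, "dy": -0.8, "dz": 5.8, "yaw": 0.0, "gripper": 0.0}
  ]
}}

```text
clock: 28.85
tcp_pos: [0.5204, -0.0149, 0.0579]
orientation: [2.932, 0.555, 0.632]
contact_force: [0.7, 0.3, -0.4]
grip_width: -0.0002
gripper_force: 0.0
```

```bash
python3 st.py .52 -.016 .045
```

```text
[ 0.5204 -0.0149  0.0579] [ 0.376  0.501 -0.589  2.324  1.731  0.325 -2.959] 28.85 [ 0.7  0.3 -0.4]
[[0.848, 0.33, 0.414], [0.368, -0.93, -0.013], [0.381, 0.163, -0.91]]
tilt 24.5 head -1.7
to [0.52, -0.016, 0.045] tool cm [-0.57 -0.13  1.16] norm 0.013
```

>>> {"api": "send_rows", "payload": {
  "steps": [
    {"dx": -0.25, "dy": -0.05, "dz": 0.55, "yaw": -3.0, "gripper": 0.0},
    {"dx": -0.45, "dy": -0.1, "dz": 0.95, "yaw": -6.0, "gripper": 0.0},
    {"dx": -0.6, "dy": -0.15, "dz": 1.25, "yaw": -6.0, "gripper": 0.0}
  ]
}}

```text
clock: 29.22
tcp_pos: [0.5207, -0.0158, 0.0456]
orientation: [2.878, 0.703, 0.622]
contact_force: [-0.3, -2.9, 3.0]
grip_width: -0.0003
gripper_force: 1.5
```

>>> {"api": "send_rows", "payload": {
  "steps": [
    {"dx": -0.08, "dy": -0.03, "dz": 0.18, "yaw": 0.0, "gripper": 0.0}
  ]
}}

```text
clock: 29.35
tcp_pos: [0.5206, -0.0155, 0.0436]
orientation: [2.879, 0.702, 0.623]
contact_force: [0.4, -2.7, 3.6]
grip_width: 0.0
gripper_force: 2.0
```

>>> {"api": "send_rows", "payload": {
  "steps": [
    {"dx": -0.08, "dy": -0.03, "dz": 0.18, "yaw": 0.0, "gripper": 0.0}
  ]
}}

```text
clock: 29.48
tcp_pos: [0.5206, -0.0153, 0.0417]
orientation: [2.879, 0.703, 0.623]
contact_force: [-1.0, -4.7, 12.9]
grip_width: 0.0001
gripper_force: 6.6
```

>>> {"api": "send_rows", "payload": {
  "steps": [
    {"dx": -0.08, "dy": -0.03, "dz": 0.18, "yaw": 0.0, "gripper": 0.0},
    {"dx": -0.08, "dy": -0.03, "dz": 0.18, "yaw": 0.0, "gripper": 0.0}
  ]
}}

```text
clock: 29.72
tcp_pos: [0.5209, -0.0153, 0.0409]
orientation: [2.876, 0.704, 0.626]
contact_force: [-9.4, -5.3, 28.1]
grip_width: 0.0003
gripper_force: 14.2
```

>>> {"api": "send_rows", "payload": {
  "steps": [
    {"dx": 1.2, "dy": 0.5, "dz": -3.0, "yaw": 0.0, "gripper": 0.0},
    {"dx": 3.5, "dy": 1.5, "dz": -8.5, "yaw": 0.0, "gripper": 0.0},
    {"dx": 6.0, "dy": 2.8, "dz": -14.5, "yaw": 0.0, "gripper": 0.0},
    {"dx": 8.0, "dy": 3.8, "dz": -20.0, "yaw": 0.0, "gripper": 0.0},
    {"dx": 8.0, "dy": 3.8, "dz": -20.0, "yaw": 0.0, "gripper": 0.0}
  ]
}}

```text
clock: 30.35
tcp_pos: [0.5182, -0.0129, 0.2274]
orientation: [2.88, 0.701, 0.619]
contact_force: [0.3, -1.3, -0.2]
grip_width: -0.0001
gripper_force: 0.0
```

```bash
python3 st.py; python3 - <<'E'
from h import *
import pickle
F0=pickle.load(open('f0.pkl','rb'))
for n in('top','side'):
    f=imaging.grab_frame(n);d=np.abs(f['color'].astype(int)-F0[n]['color']).max(2)>50
    d=cv2.morphologyEx(d.astype(np.uint8),cv2.MORPH_OPEN,np.ones((2,2)))
    k,l,s,c=cv2.connectedComponentsWithStats(d)
    print(n,[(c[i].round().astype(int).tolist(),int(s[i,4])) for i in range(1,k) if s[i,4]>8])
    if n=='side':
        for x in(.075,.05,.025):
            print([ (int(round(a)),f['color'][int(proj(f,[.556,-.3935,x])[1]),int(a)].tolist()) for a in proj(f,[.556,-.3935,x])[0]+np.arange(-8,9,4)])
E
```

```text
[ 0.5182 -0.0129  0.2274] [ 0.746  0.182 -0.941  2.197  0.519  0.464 -1.673] 30.35 [ 0.3 -1.3 -0.2]
[[0.81, 0.416, 0.414], [0.462, -0.887, -0.013], [0.361, 0.202, -0.91]]
tilt 24.4 head -1.8
top [([273, 141], 585), ([153, 158], 236), ([202, 151], 24), ([181, 165], 636), ([329, 154], 10), ([206, 157], 11), ([324, 166], 35), ([333, 166], 16), ([128, 168], 9), ([147, 193], 1302), ([122, 191], 308), ([319, 178], 68), ([323, 198], 468), ([131, 190], 11), ([221, 204], 368), ([206, 199], 108), ([178, 204], 22), ([170, 233], 479), ([127, 219], 75), ([167, 223], 18), ([122, 244], 24), ([131, 258], 331), ([159, 260], 51), ([229, 270], 717), ([165, 262], 30), ([177, 271], 102), ([162, 273], 16), ([133, 278], 204), ([180, 280], 61), ([449, 325], 3948), ([157, 280], 14), ([116, 286], 12), ([150, 322], 2955), ([114, 296], 25), ([418, 298], 62), ([236, 322], 579), ([211, 339], 18), ([150, 362], 111), ([126, 362], 9), ([218, 379], 163), ([291, 381], 364)]
side [([459, 8], 85), ([421, 23], 168), ([435, 8], 28), ([448, 41], 2111), ([407, 37], 22), ([368, 80], 715), ([406, 47], 10), ([405, 104], 286), 
[... 513 characters left out ...]
8), ([294, 206], 25), ([195, 224], 82), ([426, 286], 357), ([228, 273], 383), ([360, 284], 41), ([299, 295], 853), ([350, 307], 245), ([366, 294], 12), ([409, 297], 24), ([364, 316], 340), ([406, 308], 137), ([338, 310], 105), ([427, 327], 10), ([378, 331], 11), ([418, 348], 93), ([378, 344], 19), ([411, 348], 48), ([413, 376], 20), ([405, 382], 27)]
[(252, [44, 74, 62]), (256, [75, 90, 90]), (260, [119, 125, 147]), (264, [116, 124, 143]), (268, [136, 142, 149])]
[(252, [47, 81, 65]), (256, [80, 96, 89]), (260, [143, 144, 144]), (264, [142, 142, 143]), (268, [146, 149, 148])]
[(252, [49, 81, 66]), (256, [125, 137, 131]), (260, [178, 180, 181]), (264, [144, 144, 145]), (268, [139, 140, 140])]
```

Around the stand, only the emptied pan, the jar and the spout contents have changed, with nothing stray on the bench. The arm is clear, so I'll hand in.

```bash
python3 -c "
from bench import workorder
print(workorder.hand_in())"
```

```text
the job is handed in; nothing more can be done
None
```

The job is handed in at about 30 s: the jar is seated at home, the yellow key was pressed, the pan was tipped and let back down, and the green key was pressed. The pan and funnel are empty and no blanks lie loose in view, so all four should be in the jar, though I couldn't count them individually.

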